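Gang-clamp hardwood pads in the cranked sanding jig

ROBOT

A 6-joint arm with a two-finger parallel gripper is mounted at the origin on a cart in front of the work surface, level with it; the furniture and walls round the work are solid. World frame = base frame: x ahead of the robot, y to its left, z up, the work surface at z = 0. Lengths are in m, angles in rad, forces in N, time in s.
With the tool pointing down it reaches from about 0.35 to 0.975 m from the base axis. Payload 4.9 kg.
Tool frame: the origin (TCP) lies midway between the tips of the shut fingers; the grasp point (between the pads) lies 19 mm behind it; z points along the fingers, y is the line along which they close (so a half turn about z gives the same grasp; the last joint's range is limited). The gripper opens to 85 mm and grips with 20 to 120 N. Pads are 22 mm wide; open, the fingers measure 114 mm over their backs; the gripper's body (76 mm by 85 mm) begins 54 mm behind the grasp point. The pads swing forward as they close: fully open they stand 13 mm farther back than shut.
Start: joints at [1.17, 0.053, 1.613, -0, 1.476, -0.119], TCP at [0.174, 0.6, 0.231] pointing down, gripper open.
Joint ranges: [-3.01, 3.01], [-1.01, 2.22], [0.06, 2.58], [-1.02, 4.17], [0.09, 2.62], [-3.14, 3.14]. Speed limits (rad/s): [2.57, 2.57, 3.14, 3.14, 3.14, 3.14].

INTERFACE

Orientations are given as a unit quaternion [w, x, y, z].
In Python, from plant import state, grab_frame, job_done, cut_out, place_of gives the robot as it stands.
- The arm moves only by the tool jog_arm, never from a script. Its argument "motion" is text: rows parted by semicolons, each of 7 numbers parted by spaces: the opening in per cent of the stroke, from 0 (shut) to 100 (fully open), then the shift along the tool's x, y, z as a fraction of full scale, then the turn, a rotation vector about the tool's x, y, z as a fraction of full scale. A call has exactly 5 rows; each row is the pose to reach, as a shift and turn from the pose commanded when the call began, along the tool's axes at that moment; what a row does not reach only later rows make up. Full scale, the value 1, is 50 cm for a shift and 1.5 rad for a turn. A row lasts 1/8 s, in which the tool goes at most 62.5 mm and 10.7 degrees, less where a joint would pass 70% of its speed; a pose out of reach is approached as far as the arm can. A call with a number of a shift or a turn outside -1 to 1 is refused whole. A call with a gripper value outside its range is refused whole. The fingers move at their own pace and stop on an object; the grip force is fixed at half the most. Time passes only in rows, so rows that repeat a pose let the fingers close, or fill a call up. It gives the time, the measured TCP pose, the force, the opening and the grip force at its end, in the units of the state.
- state(): the state, without advancing time (a new reading comes with each control period).
- grab_frame(name): name is "scene" or "top" or "wrist"; returns a dict with "color" (400x640x3 uint8, red, green, blue), "range_z" (400x640 float32, m along the optical axis (not along the pixel's ray), 0 where there is no reading), "intrinsics" (3x3 intrinsics, pixels), "world_from_camera" (4x4, takes a point from camera to world coordinates). Camera axes: x right, y up, looking along -z (the intrinsics and any distortion apply to the point x, -y, -z); pixel columns grow to the right and rows downward; lengths in m; the calibration is good to about 2 mm. A picture is of the moment at which its call begins.
- job_done(): hands the job in; it is judged then, once.
Trained networks look in the newest picture that a camera, given by its name, has taken for a name from the list of things; names that differ only in an ending like _2 or _b are one class to them, and where a whole thing is asked for, a point or a joint stands for the part that bears it (a point fixed in the world has none). Each returns a list of dicts, best first, with "p" (0 to 1); they miss things now and then, are a little off and sometimes report something else, mostly with a low value. They report only what shows in the picture. A call takes as long as a camera call. They do not tell look-alikes from the thing itself.
- cut_out(camera, thing): "pixels" (400x640 bool, what is visible of it).
- place_of(camera, thing): "at" ([x, y, z] in m, in world coordinates, good to about 4 mm: a listed point, or the origin of a listed thing).
The state is a dict: "time": time; "joint_pos": joint angles; "joint_vel": joint speeds; "joint_efforts": joint torques, N m; "tool_pos": TCP position; "tool_rot": TCP orientation; "contact_force": force on the tool from outside, world axes, zero at the start; "ft_torque": the same for the moment, N m; "gripper_width": opening from 0.0 (shut) to 1.0 (fully open); "grasp_force": force on a finger pad.
Only numpy, scipy, OpenCV 4.12 (cv2) and the standard library are available. Lean on these libraries where they do the work, as an engineer would, in place of code of your own. Each camera call takes 0.05 s, during which the arm holds its last target. There are 200 camera calls.

TASK

Get the hardwood pads clamped in the sanding jig: take the crank from the steel tray, fit it fully down on the jig's upright square drive and wind the jaw well back, lay every pad flat in a nest of its own with its clipped end towards the fixed stop, then wind the jaw in with the crank until its spring plungers have pushed each pad fully home against the stop and are themselves pressed well in, nearly to the end of the jaw's travel. Lift the crank off again so the sander can pass over, and stand it back in the tray on its hub, as it stood. There are two or three pads, any pad may go in any nest, and the rest of the bench is to stay as it is.

Things in the scene. Friction and masses are not known exactly. Their poses are not given: they have to be found in the camera images.
- jig: Fixed clamping jig: plywood base 278 (x) x 232 (y) x 18 mm, aluminium parts. Origin at bench level under the base (x -131 to +147 mm). x points from the grey gearbox (-118 to -54 mm, nearest the robot) over the sliding jaw to the fixed stop (face at +110 mm, top 46 mm above the bench). Three nests side by side, middles at y = +74, 0, -74 mm; their floor is the base top, 18 mm above the bench
- nest_1 (a point): Underside middle of a fully home pad in the nest at jig x +70, y +74 mm, on its floor; axes as the jig's. Each nest: walls only 9 mm high, 48 mm apart, from jig x +50 to +113 mm, 26 mm thick between nests; at the stop two 45 degree corners match and centre a pad's clipped end. A pad lowered at jig x about +60 mm clears stop and opened jaw; the jaw pushes it on
- nest_2 (a point): The same point in the middle nest (jig x +70, y 0 mm). Between the nests two guide-rod feet, 18 mm wide and 48 mm high above the bench, stand at jig x +18 to +30, y +-37 mm
- nest_3 (a point): The same point in the nest at jig x +70, y -74 mm
- plunger_face_2 (a point): Middle of the rubber face (22 mm across, 40 mm above the bench) of the middle one of three spring plungers on the sliding jaw, one facing each nest. The jaw itself is a bar 216 mm wide, top 56 mm above the bench, 24 mm behind the free plunger faces
- drive_end (a point): Foot of the jig's upright square drive, on its axis: 74 mm above the bench at jig x -86, y 0 mm. The crank's underside rests here when fully on. Above it a 16 mm square rises 17 mm, topped by a 12 mm cone. The point turns with the square; its x axis is square to one flat, and lies along the jig's x at spindle angle 0
- spindle (a joint): Angle of the square drive, rad. Growing (anticlockwise from above) winds the jaw back to the gearbox: 2.546 mm a rad. 0 fully in, 11.0 fully back (stops); starts at 0.05 to 1.4. Free plunger faces are at jig x = 37 - 2.546 x angle (mm). With pads home they touch at 2.75 and then press in (2 N a mm each); tight below 1.5. Stiff (0.1 to 0.25 N m), stays where left
- crank: Loose crank, dark steel, 390 g, standing on its heavy hub. Origin: middle of the hub's underside; x along the arm to the grip. Hub 46 x 46 x 36 mm; square socket below, 19 mm wide, 30 mm deep, sides along the crank's x and y: fits in any quarter turn, play 0.17 rad each way. Carry it by the 30 x 30 mm boss on the hub, 36 to 73 mm high. Arm 28 to 36 mm high
- grip_mid (a point): Middle of the crank's upright black grip, 26 to 28 mm across, 58 mm tall, 64 mm from the hub's axis, this point 67 mm above the crank's underside (top 96 mm). The grip spins freely on its pin, so it can be held with a fixed orientation while led round the drive in a circle of 64 mm radius
- tray: Fixed flat steel tray, 130 x 190 mm (x, y), 22 mm high, walls and floor 3 mm thick, open on top. Origin: middle of its underside (bench level)
- roller: Bystander: loose off-white paint roller sleeve, 101 x 43 mm, lying on the bench. To be left where it is
- green_tape: Bystander: loose roll of thin green tape, 95 mm across, 18 mm high. To be left where it is
- spring_clamp: Bystander: loose orange spring clamp, 157 x 71 mm, 22 mm high. To be left where it is
- pad_1: Loose hardwood pad, 80 (x) x 44 (y) x 38 mm, about 100 g. Origin: middle of its underside; x towards the end whose two corners are clipped at 45 degrees (12 mm), which goes to the jig's stop: a seated pad's x is the jig's x. Hold it by the 44 mm sides, tips at least 10 mm above its underside to clear the nest walls. Absent in some starts
- pad_2: Another such pad, the same in all respects. Absent in some starts
- pad_3: Another such pad, the same in all respects. Absent in some starts
Things that resemble listed ones, but are neither listed nor needed, are in the scene too. What is shaped like the pad_3 but pink is not meant.

How it is judged:
By the outcome, as a careful person would: the job done as asked, in the order asked, and still so for the second after the job is handed in, with the robot touching nothing.
Of pad_1, pad_2, pad_3 only 2 to 3 are there at a start; the rules pass over those that are not, and their reading is None.
At some moment in a run one of pad_1, pad_2, pad_3 may be knocked a few centimetres aside while the robot is not near it.
Once in a run the grip may slacken for a moment while it holds something.
It also fails if it takes over 210 s, if anything falls off the work surface, if the arm or the gripper's body presses on something with over 40 N, if the wrist force passes 120 N, or if a joint passes its speed limit or range.

## Working session

There is one attempt and no reset: what is moved stays moved. The work goes in short steps, Python scripts to look and compute and a tool call to move; the robot and the scene stay as the last step left them, time stands still between calls to the robot, and variables do not carry over. Pictures are saved under pics/ and viewed, at most 14 in all, crops included, and the job is handed in when it is done.

Besides the shell and the picture viewer there is one more tool, called after "Emit:" by a JSON object that holds its "api" and its "payload". jog_arm: Moves the arm, as the interface text tells. Shift numbers are shares of 50 cm and turn numbers shares of 1.5 rad, none past 1 either way. Its arguments: {"type":"object","properties":{"motion":{"type":"string"}},"required":["motion"]}

```bash
ls; mkdir -p pics; python3 - <<'E'
from plant import *
import cv2,numpy as np
s=state()
for k,v in s.items(): print(k,np.round(v,3))
for c in("scene","top"):
    f=grab_frame(c); np.savez(f"{c}0.npz",**f)
    cv2.imwrite(f"pics/{c}0.png",f["color"][...,::-1]); print(c,np.round(f["world_from_camera"],3).tolist(),f["intrinsics"].tolist())
    for t in("jig","nest_1","plunger_face_2","drive_end","crank","grip_mid","tray","pad_1","roller","green_tape","spring_clamp"):
        print(t,[(round(d["p"],2),np.round(d["at"],3).tolist()) for d in place_of(c,t)])
E
```

```text
pics
time 0.0
joint_pos [ 1.17   0.053  1.614  0.     1.476 -0.119]
joint_vel [-0.001  0.001  0.    -0.     0.    -0.   ]
joint_efforts [ 0.0000e+00 -3.9369e+01 -3.7018e+01 -0.0000e+00  7.0000e-03  0.0000e+00]
tool_pos [0.174 0.6   0.23 ]
tool_rot [-0.     0.14   0.99  -0.001]
contact_force [-0.087  0.507  0.67 ]
ft_torque [ 0.004 -0.038  0.029]
grasp_force 0.0
gripper_width 0.998
scene [[0.494, 0.446, -0.747, -0.719], [-0.87, 0.253, -0.424, -0.738], [-0.0, 0.859, 0.512, 0.91], [0.0, 0.0, 0.0, 1.0]] [[469.7828573793374, 0.0, 321.5103639003586], [0.0, 469.7828573793374, 203.14617530933575], [0.0, 0.0, 1.0]]
jig [(0.76, [0.559, 0.085, 0.002])]
nest_1 [(0.95, [0.629, 0.084, 0.017]), (0.94, [0.629, 0.161, 0.02]), (0.7, [0.632, 0.015, 0.017])]
plunger_face_2 [(0.33, [0.559, 0.086, 0.002])]
drive_end [(0.68, [0.386, -0.313, -0.0]), (0.52, [0.477, 0.085, 0.074])]
crank [(0.9, [0.387, -0.312, 0.003])]
grip_mid [(0.56, [0.322, -0.324, 0.068])]
tray [(0.96, [0.403, -0.287, -0.0]), (0.29, [0.655, 0.353, -0.003])]
pad_1 [(0.67, [0.564, -0.141, 0.002]), (0.64, [0.561, -0.263, 0.004]), (0.4, [0.39
[... 375 characters left out ...]
.08882099029512], [0.0, 0.0, 1.0]]
jig [(0.73, [0.558, 0.088, -0.001]), (0.35, [0.475, 0.084, 0.077])]
nest_1 [(0.97, [0.627, 0.086, 0.021]), (0.69, [0.621, 0.162, 0.02]), (0.68, [0.629, 0.013, 0.016])]
plunger_face_2 [(0.49, [0.595, 0.085, 0.038])]
drive_end [(0.48, [0.475, 0.086, 0.074])]
crank [(0.66, [0.388, -0.315, 0.005])]
grip_mid [(0.67, [0.323, -0.324, 0.072]), (0.2, [0.592, 0.084, 0.038])]
tray [(0.68, [0.41, -0.287, 0.001])]
pad_1 [(0.75, [0.563, -0.142, -0.001]), (0.62, [0.394, 0.323, -0.001]), (0.59, [0.56, -0.263, 0.001]), (0.29, [0.628, 0.091, 0.02])]
roller [(0.66, [0.343, -0.114, 0.0])]
green_tape [(0.75, [0.565, -0.422, 0.001])]
spring_clamp [(0.65, [0.651, 0.357, -0.001])]
```

View pics/top0.png

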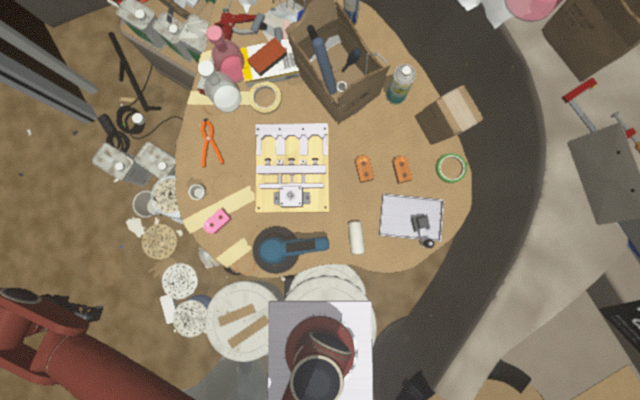

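View pics/scene0.png

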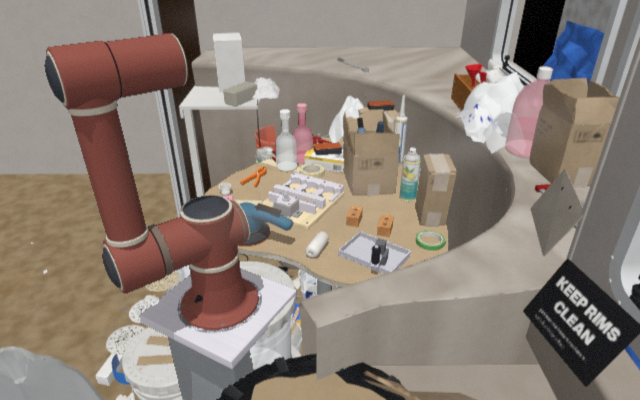

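```bash
cat >h.py <<'E'
import numpy as np, cv2
from scipy.spatial.transform import Rotation as R
from plant import *
def down(psi):
    s,c=np.sin(psi),np.cos(psi)
    return R.from_matrix(np.array([[-s,c,0],[c,s,0],[0,0,-1.]]))
def cur():
    s=state(); q=s["tool_rot"]; r=R.from_quat([q[1],q[2],q[3],q[0]])
    y=r.as_matrix()[:,1]; return np.array(s["tool_pos"]),r,np.arctan2(y[1],y[0]),s
def show():
    p,r,psi,s=cur(); print("t",round(s["time"],2),"tcp",np.round(p,4),"psi",round(psi,3),"w",round(s["gripper_width"],3),"gf",round(s["grasp_force"],1),"F",np.round(s["contact_force"],1))
def plan(wps,vmax=.045,wmax=.15,psi0=None):
    """wps: (x,y,z,psi,open%[,rows]) -> prints jog_arm strings"""
    p,r,psi,_=cur()
    if psi0 is not None: psi=psi0
    rows=[]; P=p.copy()
    for w in wps:
        q=np.array(w[:3]); d=np.linalg.norm(q-P); a=abs(w[3]-psi)
        n=max(1,int(np.ceil(d/vmax)),int(np.ceil(a/wmax)),w[5] if len(w)>5 and w[5]>0 else 0)
        for i in range(1,n+1):
            f=i/n; rows.append((P+(q-P)*f,psi+(w[3]-psi)*f,w[4]))
        if len(w)>5 and w[5]<0: rows+= [rows[-1]]*(-w[5])
        P,psi=q,w[3]
    while len(rows)%5: rows.append(rows[-1])
    for k in range(0,len(rows),5):
        out=[]
        for P,ps,o in rows[k:k+5]:
            t=np.round(r.inv().apply(P-p)/.5,3)+0.; v=np.round((r.inv()*down(ps)).as_rotvec()/1.5,3)+0.
            out.append(" ".join(f"{x:g}" for x in [o,*t,*v]))
        print("; ".join(out)); p=p+r.apply(t*.5); r=r*R.from_rotvec(v*1.5)
def snap(c,name,box=None,k=1):
    f=grab_frame(c); im=f["color"][...,::-1]; np.savez(f"{name}.npz",**f)
    if box: im=im[box[1]:box[3],box[0]:box[2]]
    cv2.imwrite(f"pics/{name}.png",cv2.resize(im,None,fx=k,fy=k,interpolation=cv2.INTER_CUBIC)); return f
def px2w(f,u,v,z=None):
    """pixel arrays to world, by depth or on plane z"""
    K,T=f["intrinsics"],f["world_from_camera"]; u=np.atleast_1d(u).astype(float); v=np.atleast_1d(v).astype(float)
    d=np.stack([(u-K[0,2])/K[0,0],-(v-K[1,2])/K[1,1],-np.ones_like(u)],-1)
    if z is None: s=f["range_z"][v.astype(int),u.astype(int)]
    else:
        dw=d@T[:3,:3].T; s=(z-T[2,3])/dw[:,2]
    return (d*np.reshape(s,(-1,1)))@T[:3,:3].T+T[:3,3]
E
python3 -c "
from h import *
plan([(.35,.35,.33,1.45,100),(.5,.085,.33,1.571,100)],vmax=.055)"
```

```text
100 -0.08 -0.064 -0.033 0 0 -0.018; 100 -0.159 -0.128 -0.066 0 0 -0.036; 100 -0.239 -0.191 -0.099 0 0 -0.054; 100 -0.319 -0.255 -0.132 0 0 -0.072; 100 -0.398 -0.319 -0.164 0 0 -0.089
100 -0.071 -0.074 -0.033 0 0 -0.018; 100 -0.133 -0.154 -0.033 0 0 -0.032; 100 -0.196 -0.234 -0.033 0 0 -0.045; 100 -0.258 -0.314 -0.033 0 0 -0.059; 100 -0.321 -0.394 -0.033 0 0 -0.072
100 -0.053 -0.086 0 0 0 -0.014; 100 -0.107 -0.172 0 0 0 -0.027; 100 -0.107 -0.172 0 0 0 -0.027; 100 -0.107 -0.172 0 0 0 -0.027; 100 -0.107 -0.172 0 0 0 -0.027
```

Emit:
{"api": "jog_arm", "payload": {"motion": "100 -0.08 -0.064 -0.033 0 0 -0.018; 100 -0.159 -0.128 -0.066 0 0 -0.036; 100 -0.239 -0.191 -0.099 0 0 -0.054; 100 -0.319 -0.255 -0.132 0 0 -0.072; 100 -0.398 -0.319 -0.164 0 0 -0.089"}}

```text
time: 1.82
tool_pos: [0.3213, 0.3904, 0.3141]
tool_rot: [0.0, 0.074, 0.997, 0.0]
contact_force: [0.5, 0.1, -0.9]
gripper_width: 1.0
grasp_force: 0.0
```

Emit:
{"api": "jog_arm", "payload": {"motion": "100 -0.071 -0.074 -0.033 0 0 -0.018; 100 -0.133 -0.154 -0.033 0 0 -0.032; 100 -0.196 -0.234 -0.033 0 0 -0.045; 100 -0.258 -0.314 -0.033 0 0 -0.059; 100 -0.321 -0.394 -0.033 0 0 -0.072"}}

```text
time: 2.45
tool_pos: [0.4508, 0.1717, 0.3301]
tool_rot: [0.0, 0.02, 1.0, 0.0]
contact_force: [1.2, 0.9, -0.4]
gripper_width: 1.0
grasp_force: 0.0
```

Emit:
{"api": "jog_arm", "payload": {"motion": "100 -0.053 -0.086 0 0 0 -0.014; 100 -0.107 -0.172 0 0 0 -0.027; 100 -0.107 -0.172 0 0 0 -0.027; 100 -0.107 -0.172 0 0 0 -0.027; 100 -0.107 -0.172 0 0 0 -0.027"}}

```text
time: 3.08
tool_pos: [0.4998, 0.0862, 0.33]
tool_rot: [0.0, -0.001, 1.0, 0.0]
contact_force: [-0.2, -0.4, 0.9]
gripper_width: 0.998
grasp_force: 0.0
```

```bash
python3 -c "
from h import *
show(); f=snap('wrist','jig1'); print(np.round(f['world_from_camera'],3).tolist(),f['intrinsics'].tolist())
for t in ('jig','nest_1','plunger_face_2','drive_end'): print(t,[(round(d['p'],2),np.round(d['at'],4).tolist()) for d in place_of('wrist',t)])"
```

```text
t 3.08 tcp [0.4998 0.0862 0.33  ] psi 1.573 w 0.998 gf 0.0 F [-0.2 -0.4  0.9]
[[-0.003, -0.954, -0.299, 0.425], [1.0, -0.003, -0.001, 0.087], [-0.0, -0.299, 0.954, 0.473], [0.0, 0.0, 0.0, 1.0]] [[309.42344243835055, 0.0, 320.19474434455503], [0.0, 309.42344243835055, 198.35615065271637], [0.0, 0.0, 1.0]]
jig [(0.94, [0.5629, 0.0846, -0.0008])]
nest_1 [(0.77, [0.6241, 0.1578, 0.0186]), (0.74, [0.6288, 0.0869, 0.0184]), (0.66, [0.6299, 0.0152, 0.0185])]
plunger_face_2 [(0.58, [0.59, 0.0879, 0.0401])]
drive_end [(0.64, [0.4722, 0.0842, 0.0749]), (0.35, [0.3883, -0.313, 0.001])]
```

View pics/jig1.png

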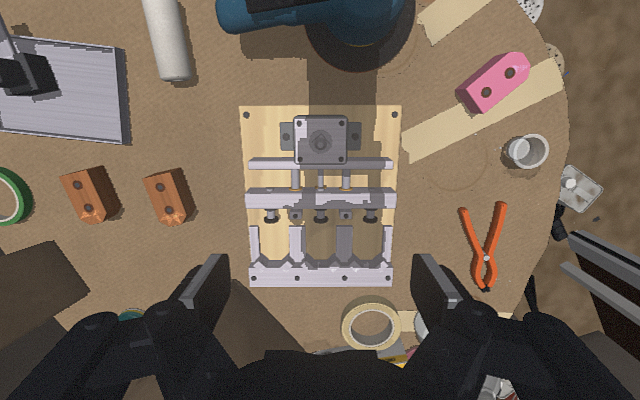

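```bash
python3 -c "
from h import *
f=np.load('jig1.npz'); im=f['color'][...,::-1]
a=cv2.resize(im[155:230,55:200],None,fx=5,fy=5,interpolation=cv2.INTER_CUBIC)[:300,:725]
a=cv2.resize(im[160:228,55:200],(725,290),interpolation=cv2.INTER_CUBIC); a=cv2.resize(im[160:228,55:200],(618,290),interpolation=cv2.INTER_CUBIC)
b=cv2.resize(im[112:167,281:361],(436,300),interpolation=cv2.INTER_CUBIC)
o=np.zeros((590,618,3),np.uint8); o[:290,:618]=a; o[290:590,:436]=b; cv2.imwrite('pics/crop1.png',o)
# jig yaw: edge of stop / base via corners
for n,u,v,z in [('base near L',239,106,.018),('base near R',401,106,.018),('stop L',249,287,.046),('stop R',393,286,.046)]: print(n,np.round(px2w(f,u,v,z),4))
"
```

```text
base near L [[ 0.4316 -0.0272  0.018 ]]
base near R [[0.431  0.2009 0.018 ]]
stop L [[ 0.7065 -0.025   0.046 ]]
stop R [[0.704  0.2033 0.046 ]]
```

View pics/crop1.png

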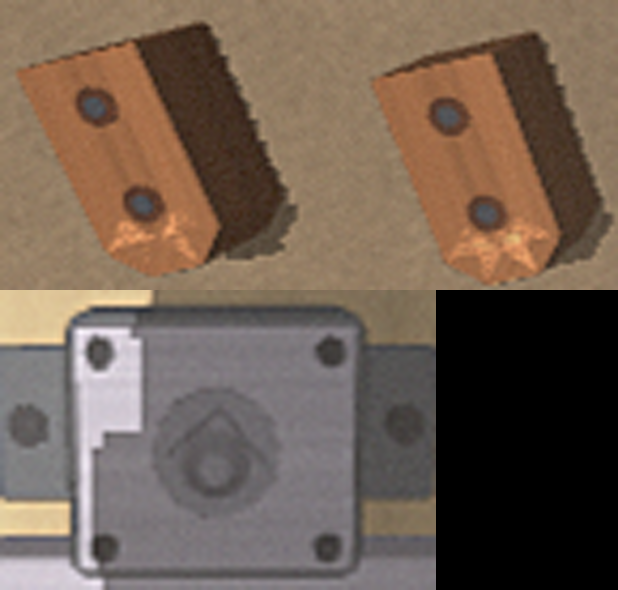

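```bash
python3 -c "
from h import *
f=np.load('jig1.npz'); g=cv2.cvtColor(f['color'],cv2.COLOR_RGB2GRAY)
L=cv2.createLineSegmentDetector().detect(g)[0][:,0]
for l in L:
    m=(l[[0,2]]+0).mean(),(l[[1,3]]).mean()
    if 232<m[0]<408 and 98<m[1]<295 and np.hypot(l[2]-l[0],l[3]-l[1])>45:
        w=px2w(f,l[[0,2]],l[[1,3]],.018); d=w[1]-w[0]; a=np.degrees(np.arctan2(d[1],d[0]))
        print(np.round(l,1),np.round(w[:,:2],4).tolist(),'yaw',round((a+45)%90-45,2))
# top view depth of drive & pads masks
for c in ('wrist',):
  for d in cut_out(c,'pad_1'):
    v,u=np.nonzero(d['pixels']); 
    if len(u)<50: continue
    w=px2w(f,u,v); col=f['color'][v,u].mean(0); top=w[w[:,2]>.032]
    (cx,cy),(a,b),ang=cv2.minAreaRect((top[:,:2]*1000).astype(np.float32)); print(round(d['p'],2),len(u),np.round(col),len(top),round(cx,1),round(cy,1),round(a,1),round(b,1),round(ang,1))
"
```

```text
[295.6 114.2 343.1 113.8] [[0.4426, 0.0523], [0.4418, 0.1197]] yaw 0.68
[299.4 192.9 245.6 193.3] [[0.5589, 0.0556], [0.5598, -0.0267]] yaw 0.6
[368.1 193.  316.9 193.2] [[0.5587, 0.1609], [0.5592, 0.0824]] yaw 0.4
[249.4 167.5 298.1 167.7] [[0.5196, -0.0183], [0.5197, 0.0545]] yaw -0.05
[238.4 106.8 244.7 189.3] [[0.4327, -0.0281], [0.5535, -0.0276]] yaw 0.23
[306.9 104.6 239.4 105.5] [[0.4294, 0.0684], [0.431, -0.0266]] yaw 0.93
[395.3 188.1 401.  106.8] [[0.5508, 0.2018], [0.4321, 0.2009]] yaw 0.43
[250.6 286.5 389.4 285.8] [[0.7239, -0.0296], [0.722, 0.2048]] yaw 0.46
[389.5 259.5 395.8 193. ] [[0.6723, 0.2015], [0.5586, 0.2032]] yaw -0.86
[373.1 104.4 310.6 104.5] [[0.4289, 0.1615], [0.4293, 0.0737]] yaw 0.24
[308.1 167.4 379.4 167.7] [[0.5192, 0.0694], [0.5194, 0.1758]] yaw -0.08
0.96 2686 [186. 115. 136.] 2146 424.5 228.7 67.4 274.8 14.1
0.75 2379 [122.  83.  57.] 1635 516.2 -92.2 79.7 394.2 15.4
0.74 2125 [132.  91.  64.] 1577 518.8 -30.5 82.6 289.0 22.5
```

```bash
python3 -c "
from h import *
f=np.load('jig1.npz')
print(px2w(f,320.4,144.5,.103), px2w(f,320.4,144.5), px2w(f,325,150))
# gearbox-top depth centre
d=f['range_z']; u,v=np.meshgrid(np.arange(285,360),np.arange(105,170)); w=px2w(f,u.ravel(),v.ravel()); t=w[abs(w[:,2]-.072)<.006]; print(len(t),t.mean(0),t.min(0),t.max(0))
top=w[w[:,2]>.083]; print(len(top),top.mean(0),top.max(0))
# pads: colour mask on depth
c=f['color'].astype(int); m=((c[...,0]-c[...,2])>45)&(f['range_z']>0); m[:,210:]=0; m[:155]=0; m[232:]=0
n,lab,st,_=cv2.connectedComponentsWithStats(m.astype(np.uint8))
for i in range(1,n):
  if st[i,4]>300:
    v,u=np.nonzero(lab==i); w=px2w(f,u,v); k=w[:,2]>.033; t=px2w(f,u[k],v[k],.038)
    r=cv2.minAreaRect((t[:,:2]*1000).astype(np.float32)); print(st[i],k.sum(),np.round(np.median(w[k,2]),4),np.round(t.mean(0),4),r)
plan([(.5,.085,.33,1.0,100),(.43,-.15,.33,0,100),(.43,-.31,.30,-1.42,100)],vmax=.055,wmax=.17)
"
```

```text
[[0.47396402 0.08751689 0.103     ]] [[0.42531759 0.08718657 0.47256606]] [[0.4850828  0.09351375 0.07208191]]
2048 [0.47348001 0.08756098 0.06843468] [0.44521696 0.05454824 0.06602036] [0.50318794 0.12038044 0.07695263]
198 [0.46897643 0.0874028  0.12937422] [0.48498042 0.09804263 0.47256606]
[    0   155   210    77 10252] 2815 0.0384 [ 0.5616 -0.2006  0.038 ] ((562.6246948242188, -201.23263549804688), (177.2905731201172, 83.74678802490234), 88.76998901367188)
[  0 180  16  36 354] 0 nan [nan nan nan] ((0.0, 0.0), (0.0, 0.0), 0.0)
100 0 0 0 0 0 0.095; 100 0 -0.001 0 0 0 0.191; 100 0 -0.001 0 0 0 0.286; 100 0 -0.001 0 0 0 0.381; 100 0.024 -0.08 0 0 0 0.492
100 -0.035 -0.073 0 0 0 0.112; 100 -0.071 -0.147 0 0 0 0.223; 100 -0.106 -0.22 0 0 0 0.334; 100 -0.142 -0.294 0 0 0 0.445; 100 -0.177 -0.368 0 0 0 0.556
100 -0.035 0 0.006 0 0 0.105; 100 -0.071 0 0.013 0 0 0.21; 100 -0.106 0 0.02 0 0 0.316; 100 -0.142 0 0.026 0 0 0.421; 100 -0.178 0 0.033 0 0 0.526
100 -0.025 0.025 0.007 0 0 0.105; 100 -0.05 0.05 0.013 0 0 0.21; 100 -0.075 0.075 0.02 0 0 0.315; 100 -0.1 0.101 0.027 0 0 0.421; 100 -0.1 0.101 0.027 0 0 0.421
  return _methods._mean(a, axis=axis, dtype=dtype,
  ret = ret.dtype.type(ret / rcount)
<string>:14: RuntimeWarning: Mean of empty slice.
  ret = um.true_divide(
```

```bash
python3 -c "
from h import *
plan([(.395,-.30,.28,1.6,100)],vmax=.058,wmax=.17)
"
```

```text
100 0.03 -0.11 0.014 0 0 -0.003; 100 0.06 -0.22 0.029 0 0 -0.005; 100 0.09 -0.33 0.043 0 0 -0.008; 100 0.121 -0.441 0.057 0 0 -0.011; 100 0.151 -0.551 0.071 0 0 -0.013
100 0.032 -0.109 0.015 0 0 -0.003; 100 0.064 -0.219 0.029 0 0 -0.006; 100 0.064 -0.219 0.029 0 0 -0.006; 100 0.064 -0.219 0.029 0 0 -0.006; 100 0.064 -0.219 0.029 0 0 -0.006
```

Emit:
{"api": "jog_arm", "payload": {"motion": "100 0.03 -0.11 0.014 0 0 -0.003; 100 0.06 -0.22 0.029 0 0 -0.005; 100 0.09 -0.33 0.043 0 0 -0.008; 100 0.121 -0.441 0.057 0 0 -0.011; 100 0.151 -0.551 0.071 0 0 -0.013"}}

```text
time: 4.0
tool_pos: [0.4241, -0.1918, 0.2944]
tool_rot: [0.0, -0.01, 1.0, -0.0]
contact_force: [0.2, -0.4, -0.6]
gripper_width: 0.999
grasp_force: 0.0
```

Emit:
{"api": "jog_arm", "payload": {"motion": "100 0.032 -0.109 0.015 0 0 -0.003; 100 0.064 -0.219 0.029 0 0 -0.006; 100 0.064 -0.219 0.029 0 0 -0.006; 100 0.064 -0.219 0.029 0 0 -0.006; 100 0.064 -0.219 0.029 0 0 -0.006"}}

```text
time: 4.62
tool_pos: [0.3955, -0.2995, 0.2802]
tool_rot: [0.0, -0.015, 1.0, -0.0]
contact_force: [0.3, 0.2, 0.5]
gripper_width: 1.004
grasp_force: 0.0
```

```bash
python3 -c "
from h import *
show(); f=snap('wrist','crank1')
for t in ('crank','grip_mid','pad_1','tray'): print(t,[(round(d['p'],2),np.round(d['at'],4).tolist()) for d in place_of('wrist',t)])
u,v=np.meshgrid(np.arange(640),np.arange(400)); k=(f['range_z']>0).ravel(); u=u.ravel()[k];v=v.ravel()[k]; w=px2w(f,u,v)
b=(abs(w[:,0]-.388)<.03)&(abs(w[:,1]+.314)<.03)&(w[:,2]>.066)&(w[:,2]<.09)
print('boss',b.sum(),np.median(w[b],0),cv2.minAreaRect((w[b,:2]*1000).astype(np.float32)))
g=(abs(w[:,0]-.323)<.025)&(abs(w[:,1]+.324)<.025)&(w[:,2]>.09)&(w[:,2]<.11)
print('grip',g.sum(),w[g].mean(0),w[g].min(0),w[g].max(0))
"
```

```text
t 4.62 tcp [ 0.3955 -0.2995  0.2802] psi 1.601 w 1.004 gf 0.0 F [0.3 0.2 0.5]
crank [(0.92, [0.3904, -0.3158, 0.0027]), (0.38, [0.5915, 0.0863, 0.0407])]
grip_mid [(0.81, [0.3275, -0.3265, 0.0687]), (0.2, [0.409, -0.2857, -0.0041])]
pad_1 [(0.82, [0.5633, -0.1429, -0.0]), (0.57, [0.5612, -0.2624, -0.0002])]
tray [(0.64, [0.4089, -0.2866, -0.0034])]
boss 691 [ 0.39023668 -0.31248165  0.07590015] ((391.4320068359375, -312.52606201171875), (29.921489715576172, 30.06578254699707), 10.3379545211792)
grip 586 [ 0.3284074  -0.32385767  0.09837032] [ 0.31538225 -0.33786236  0.09025163] [ 0.34233836 -0.31105598  0.10391697]
```

View pics/crank1.png

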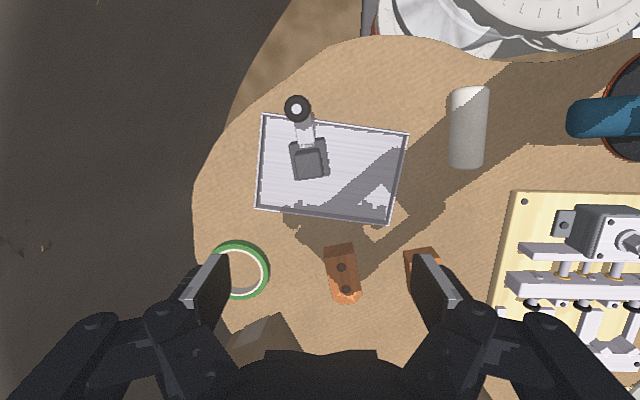

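```bash
python3 -c "
from h import *
plan([(.3912,-.3125,.14,1.751,100),(.3912,-.3125,.045,1.751,100,-2),(.3912,-.3125,.045,1.751,0,-5),(.3912,-.3125,.2,1.751,0)])
"
```

```text
100 0.002 -0.006 0.07 0 0 -0.025; 100 0.005 -0.012 0.14 0 0 -0.05; 100 0.007 -0.019 0.21 0 0 -0.075; 100 0.009 -0.025 0.28 0 0 -0.1; 100 0.009 -0.025 0.343 0 0 -0.1
100 0 0 0.064 0 0 0; 100 0 0 0.127 0 0 0; 100 0 0 0.127 0 0 0; 100 0 0 0.127 0 0 0; 0 0 0 0.127 0 0 0
0 0 0 0 0 0 0; 0 0 0 0 0 0 0; 0 0 0 0 0 0 0; 0 0 0 0 0 0 0; 0 0 0 0 0 0 0
0 0 0 -0.077 0 0 0; 0 0 0 -0.155 0 0 0; 0 0 0 -0.232 0 0 0; 0 0 0 -0.31 0 0 0; 0 0 0 -0.31 0 0 0
```

Emit:
{"api": "jog_arm", "payload": {"motion": "100 0.002 -0.006 0.07 0 0 -0.025; 100 0.005 -0.012 0.14 0 0 -0.05; 100 0.007 -0.019 0.21 0 0 -0.075; 100 0.009 -0.025 0.28 0 0 -0.1; 100 0.009 -0.025 0.343 0 0 -0.1"}}

```text
time: 5.5
tool_pos: [0.3908, -0.3128, 0.1071]
tool_rot: [-0.0, -0.089, 0.996, 0.0]
contact_force: [-0.3, -0.4, 0.4]
gripper_width: 1.0
grasp_force: 0.0
```

Emit:
{"api": "jog_arm", "payload": {"motion": "100 0 0 0.064 0 0 0; 100 0 0 0.127 0 0 0; 100 0 0 0.127 0 0 0; 100 0 0 0.127 0 0 0; 0 0 0 0.127 0 0 0"}}

```text
time: 6.12
tool_pos: [0.3919, -0.3141, 0.0468]
tool_rot: [0.001, -0.089, 0.996, -0.001]
contact_force: [0.4, -0.5, -0.1]
gripper_width: 0.814
grasp_force: 0.0
```

Emit:
{"api": "jog_arm", "payload": {"motion": "0 0 0 0 0 0 0; 0 0 0 0 0 0 0; 0 0 0 0 0 0 0; 0 0 0 0 0 0 0; 0 0 0 0 0 0 0"}}

```text
time: 6.75
tool_pos: [0.3913, -0.3138, 0.0456]
tool_rot: [0.0, -0.089, 0.996, -0.001]
contact_force: [0.2, -1.5, 5.1]
gripper_width: 0.343
grasp_force: 60.6
```

Emit:
{"api": "jog_arm", "payload": {"motion": "0 0 0 -0.077 0 0 0; 0 0 0 -0.155 0 0 0; 0 0 0 -0.232 0 0 0; 0 0 0 -0.31 0 0 0; 0 0 0 -0.31 0 0 0"}}

```text
time: 7.38
tool_pos: [0.3917, -0.3139, 0.2018]
tool_rot: [0.001, -0.089, 0.996, -0.002]
contact_force: [0.3, 0.2, -4.6]
gripper_width: 0.343
grasp_force: 40.6
```

```bash
python3 -c "
from h import *
show()
plan([(.44,-.05,.26,1.2,0),(.474,.087,.26,.785+.006,0)])
"
```

```text
t 7.38 tcp [ 0.3917 -0.3139  0.2018] psi 1.75 w 0.343 gf 40.6 F [ 0.3  0.2 -4.6]
0 -0.027 0.072 -0.017 -0.002 0.002 0.052; 0 -0.054 0.143 -0.034 -0.002 0.002 0.105; 0 -0.081 0.215 -0.051 -0.002 0.002 0.157; 0 -0.108 0.287 -0.067 -0.002 0.002 0.209; 0 -0.135 0.358 -0.084 -0.002 0.002 0.262
0 0.003 0.077 -0.017 0 0 0.052; 0 0.005 0.154 -0.033 0 0 0.104; 0 0.003 0.224 -0.033 0 0 0.173; 0 0.001 0.295 -0.033 0 0 0.241; 0 -0.001 0.365 -0.033 0 0 0.309
0 0.03 0.064 0 0 0 0.068; 0 0.03 0.064 0 0 0 0.068; 0 0.03 0.064 0 0 0 0.068; 0 0.03 0.064 0 0 0 0.068; 0 0.03 0.064 0 0 0 0.068
```

Emit:
{"api": "jog_arm", "payload": {"motion": "0 -0.027 0.072 -0.017 -0.002 0.002 0.052; 0 -0.054 0.143 -0.034 -0.002 0.002 0.105; 0 -0.081 0.215 -0.051 -0.002 0.002 0.157; 0 -0.108 0.287 -0.067 -0.002 0.002 0.209; 0 -0.135 0.358 -0.084 -0.002 0.002 0.262"}}

```text
time: 8.0
tool_pos: [0.424, -0.123, 0.2378]
tool_rot: [-0.005, 0.108, 0.994, 0.003]
contact_force: [0.8, -0.4, -4.3]
gripper_width: 0.339
grasp_force: 64.9
```

Emit:
{"api": "jog_arm", "payload": {"motion": "0 0.003 0.077 -0.017 0 0 0.052; 0 0.005 0.154 -0.033 0 0 0.104; 0 0.003 0.224 -0.033 0 0 0.173; 0 0.001 0.295 -0.033 0 0 0.241; 0 -0.001 0.365 -0.033 0 0 0.309"}}

```text
time: 8.62
tool_pos: [0.4633, 0.0545, 0.2544]
tool_rot: [-0.005, 0.334, 0.943, 0.0]
contact_force: [0.9, -0.3, -3.4]
gripper_width: 0.34
grasp_force: 65.0
```

Emit:
{"api": "jog_arm", "payload": {"motion": "0 0.03 0.064 0 0 0 0.068; 0 0.03 0.064 0 0 0 0.068; 0 0.03 0.064 0 0 0 0.068; 0 0.03 0.064 0 0 0 0.068; 0 0.03 0.064 0 0 0 0.068"}}

```text
time: 9.25
tool_pos: [0.473, 0.0869, 0.2585]
tool_rot: [-0.002, 0.381, 0.925, 0.001]
contact_force: [-0.3, -0.6, -4.4]
gripper_width: 0.341
grasp_force: 64.8
```

```bash
python3 -c "
from h import *
show(); f=snap('wrist','held1'); snap('top','top1',(240,150,340,225),5)
for c in ('wrist','top','scene'):
  if c=='scene': grab_frame(c)
  for t in ('crank','grip_mid'): print(c,t,[(round(d['p'],2),np.round(d['at'],4).tolist()) for d in place_of(c,t)])
u,v=np.meshgrid(np.arange(640),np.arange(400)); k=(f['range_z']>0).ravel(); u=u.ravel()[k];v=v.ravel()[k]; w=px2w(f,u,v)
g=(np.hypot(w[:,0]-.474,w[:,1]-.087)<.09)&(w[:,2]>.30)&(w[:,2]<.32)
print('grip',g.sum(),w[g].mean(0) if g.any() else 0,w[g].min(0),w[g].max(0))
"
```

```text
t 9.25 tcp [0.473  0.0869 0.2585] psi 0.79 w 0.341 gf 64.8 F [-0.3 -0.6 -4.4]
wrist crank []
wrist grip_mid []
top crank [(0.67, [0.4718, 0.0914, 0.2168])]
top grip_mid [(0.57, [0.426, 0.1315, 0.2839])]
scene crank [(0.76, [0.4699, 0.089, 0.2177])]
scene grip_mid [(0.42, [0.4269, 0.1327, 0.284])]
grip 16043 [0.45408811 0.1083989  0.31254866] [0.4144183  0.04641992 0.30000461] [0.51569533 0.1475586  0.31999728]
```

View pics/held1.png

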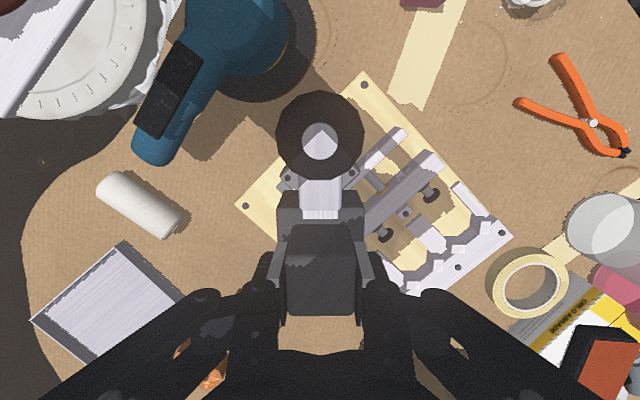

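```bash
python3 -c "
from h import *
f=np.load('held1.npz'); print(px2w(f,320,138,.312))
plan([(.474,.087,.15,.791,0,-2),(.474,.087,.133,.791,0,5)])
"
```

```text
[[0.42774644 0.13432291 0.312     ]]
0 -0.001 0 0.073 0 -0.003 0; 0 -0.002 0 0.145 0 -0.003 0; 0 -0.003 0 0.218 0 -0.003 0; 0 -0.003 0 0.218 0 -0.003 0; 0 -0.003 0 0.218 0 -0.003 0
0 0 0 0.007 0 0 0; 0 0 0 0.013 0 0 0; 0 0 0 0.02 0 0 0; 0 0 0 0.027 0 0 0; 0 0 0 0.034 0 0 0
```

Emit:
{"api": "jog_arm", "payload": {"motion": "0 -0.001 0 0.073 0 -0.003 0; 0 -0.002 0 0.145 0 -0.003 0; 0 -0.003 0 0.218 0 -0.003 0; 0 -0.003 0 0.218 0 -0.003 0; 0 -0.003 0 0.218 0 -0.003 0"}}

```text
time: 10.32
tool_pos: [0.4748, 0.0869, 0.1515]
tool_rot: [0.001, 0.38, 0.925, 0.0]
contact_force: [0.7, 0.3, -3.4]
gripper_width: 0.34
grasp_force: 64.7
```

Emit:
{"api": "jog_arm", "payload": {"motion": "0 0 0 0.007 0 0 0; 0 0 0 0.013 0 0 0; 0 0 0 0.02 0 0 0; 0 0 0 0.027 0 0 0; 0 0 0 0.034 0 0 0"}}

```text
time: 10.95
tool_pos: [0.4738, 0.0868, 0.1325]
tool_rot: [0.0, 0.38, 0.925, -0.0]
contact_force: [-1.1, 0.1, 2.3]
gripper_width: 0.34
grasp_force: 65.7
```

```bash
python3 -c "
from h import *
show(); print(state()['ft_torque'])
plan([(.474,.087,.1175,.791,0,5)])
"
```

```text
t 10.95 tcp [0.4738 0.0868 0.1325] psi 0.791 w 0.34 gf 65.7 F [-1.1  0.1  2.3]
[-0.12452084  0.08863382 -0.04585421]
0 0 0 0.006 0 0 0; 0 0 0 0.012 0 0 0; 0 0 0 0.018 0 0 0; 0 0 0 0.024 0 0 0; 0 0 0.001 0.03 0 0 0
```

Emit:
{"api": "jog_arm", "payload": {"motion": "0 0 0 0.002 0 0 0; 0 0 0 0.004 0 0 0; 0 0 0 0.006 0 0 0; 0 0 0 0.008 0 0 0; 0 0 0 0.01 0 0 0"}}

```text
time: 11.58
tool_pos: [0.4735, 0.0865, 0.1273]
tool_rot: [-0.0, 0.38, 0.925, -0.001]
contact_force: [-1.3, -2.2, -2.4]
gripper_width: 0.338
grasp_force: 65.1
```

Engaging with little force; continue down.

Emit:
{"api": "jog_arm", "payload": {"motion": "0 0 0 0.004 0 0 0; 0 0 0 0.008 0 0 0; 0 0 0 0.012 0 0 0; 0 0 0 0.016 0 0 0; 0 0 0 0.018 0 0 0"}}

```text
time: 12.2
tool_pos: [0.4736, 0.0865, 0.1186]
tool_rot: [-0.0, 0.38, 0.925, -0.001]
contact_force: [-4.6, -4.5, -0.5]
gripper_width: 0.336
grasp_force: 65.3
```

```bash
python3 -c "
from h import *
show(); f=snap('wrist','held2')
u,v=np.meshgrid(np.arange(640),np.arange(400)); k=(f['range_z']>0).ravel(); u=u.ravel()[k];v=v.ravel()[k]; w=px2w(f,u,v)
g=(np.hypot(w[:,0]-.43,w[:,1]-.133)<.022)&(w[:,2]>.1)&(w[:,2]<.25); print('grip top',g.sum(),np.percentile(w[g,2],[50,80,90,98]))
"
```

```text
t 12.2 tcp [0.4736 0.0865 0.1186] psi 0.791 w 0.336 gf 65.3 F [-4.6 -4.5 -0.5]
grip top 6246 [0.17184591 0.17290864 0.17479773 0.17566027]
```

Emit:
{"api": "jog_arm", "payload": {"motion": "0 0 -0.001 0.002 0 0 0; 0 0 -0.001 0.004 0 0 0; 0 0 -0.001 0.005 0 0 0; 0 0 -0.001 0.005 0 0 0; 0 0 -0.001 0.005 0 0 0"}}

```text
time: 12.88
tool_pos: [0.4736, 0.0864, 0.117]
tool_rot: [0.0, 0.38, 0.925, -0.0]
contact_force: [-5.2, -3.0, 2.9]
gripper_width: 0.341
grasp_force: 65.8
```

Emit:
{"api": "jog_arm", "payload": {"motion": "60 0 0 0 0 0 0; 60 0 0 0 0 0 0; 60 0 0 0 0 0 0; 60 0 0 0 0 0 0; 60 0 0 0 0 0 0"}}

```text
time: 13.5
tool_pos: [0.4736, 0.0866, 0.1163]
tool_rot: [0.0, 0.38, 0.925, 0.0]
contact_force: [0.5, -0.5, 0.3]
gripper_width: 0.6
grasp_force: 0.0
```

Emit:
{"api": "jog_arm", "payload": {"motion": "60 0 0 -0.08 0 0 0; 60 0 0 -0.16 0 0 0; 60 0 0 -0.2 0 0 0; 60 0 0 -0.2 0 0 0; 60 0 0 -0.2 0 0 0"}}

```text
time: 14.12
tool_pos: [0.4726, 0.0864, 0.2143]
tool_rot: [-0.001, 0.38, 0.925, -0.001]
contact_force: [0.2, 1.0, -0.0]
gripper_width: 0.602
grasp_force: 0.0
```

```bash
python3 -c "
from h import *
show(); f=snap('wrist','on1')
for t in ('crank','grip_mid','drive_end'): print(t,[(round(d['p'],2),np.round(d['at'],4).tolist()) for d in place_of('wrist',t)])
u,v=np.meshgrid(np.arange(640),np.arange(400)); k=(f['range_z']>0).ravel(); u=u.ravel()[k];v=v.ravel()[k]; w=px2w(f,u,v)
b=(np.hypot(w[:,0]-.4735,w[:,1]-.0865)<.03)&(w[:,2]>.14)&(w[:,2]<.155)
print('boss',b.sum(),np.median(w[b],0),cv2.minAreaRect((w[b,:2]*1000).astype(np.float32)))
g=(np.hypot(w[:,0]-.43,w[:,1]-.133)<.025)&(w[:,2]>.16)&(w[:,2]<.19); print('grip top',g.sum(),w[g].mean(0),np.median(w[g,2]),w[g].min(0),w[g].max(0))
g=(w[:,0]>.52)&(w[:,0]<.62)&(w[:,2]>.05)&(w[:,2]<.062)&(abs(w[:,1]-.087)<.1); print('jaw top',g.sum(),np.percentile(w[g,0],[2,50,98]))
"
```

```text
t 14.12 tcp [0.4726 0.0864 0.2143] psi 0.791 w 0.602 gf 0.0 F [ 0.2  1.  -0. ]
crank [(0.9, [0.4704, 0.0875, 0.072])]
grip_mid [(0.74, [0.4217, 0.136, 0.1371])]
drive_end []
boss 1661 [0.4696482  0.09086373 0.14722203] ((470.3624572753906, 90.1696548461914), (29.405027389526367, 29.353586196899414), 45.376373291015625)
grip top 1491 [0.42434458 0.13611361 0.16543116] 0.16543247088534715 [0.41169147 0.12247429 0.16003163] [0.43807885 0.14893255 0.17004948]
jaw top 4220 [0.54734905 0.5578333  0.58708833]
```

View pics/on1.png

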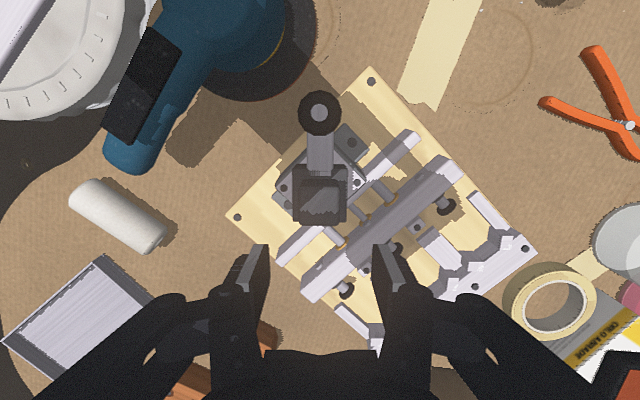

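```bash
python3 -c "
from h import *
f=np.load('on1.npz')
u,v=np.meshgrid(np.arange(640),np.arange(400)); k=(f['range_z']>0).ravel(); u=u.ravel()[k];v=v.ravel()[k]; w=px2w(f,u,v)
b=(np.hypot(w[:,0]-.4735,w[:,1]-.0865)<.03)&(w[:,2]>.143)&(w[:,2]<.155)
print('boss plane',np.round(cv2.minAreaRect((px2w(f,u[b],v[b],.147)[:,:2]*1000).astype(np.float32))[0],1))
g=(np.hypot(w[:,0]-.4243,w[:,1]-.136)<.025)&(w[:,2]>.16)&(w[:,2]<.19); print('grip plane',cv2.minEnclosingCircle((px2w(f,u[g],v[g],.170)[:,:2]*1000).astype(np.float32)))
for c in ('top','scene'):
  f=snap(c,c+'2')
  for t in ('crank','grip_mid','plunger_face_2'): print(c,t,[(round(d['p'],2),np.round(d['at'],4).tolist()) for d in place_of(c,t)])
  u,v=np.meshgrid(np.arange(640),np.arange(400)); k=(f['range_z']>0).ravel(); u=u.ravel()[k];v=v.ravel()[k]; w=px2w(f,u,v)
  b=(np.hypot(w[:,0]-.472,w[:,1]-.088)<.03)&(w[:,2]>.135)&(w[:,2]<.158)
  print('boss',b.sum(), (w[b].min(0)+w[b].max(0))/2 if b.any() else 0)
  b=(np.hypot(w[:,0]-.426,w[:,1]-.134)<.03)&(w[:,2]>.160)&(w[:,2]<.18)
  print('grip',b.sum(), (w[b].min(0)+w[b].max(0))/2 if b.any() else 0)
"
```

```text
boss plane [470.1  90.4]
grip plane ((424.4321594238281, 136.1612548828125), 12.79142951965332)
top crank [(0.68, [0.4711, 0.0871, 0.0772])]
top grip_mid [(0.53, [0.4229, 0.1343, 0.1349]), (0.27, [0.4073, -0.2872, 0.0008])]
top plunger_face_2 [(0.15, [0.4193, 0.1318, 0.1359])]
boss 10 [0.4515655  0.09307096 0.14354947]
grip 64 [0.42133787 0.13542575 0.16570045]
scene crank [(0.89, [0.4708, 0.0857, 0.0764])]
scene grip_mid [(0.69, [0.4245, 0.1353, 0.1351]), (0.62, [0.6554, 0.3541, -0.0006])]
scene plunger_face_2 []
boss 57 [0.46576095 0.08732244 0.14215731]
grip 27 [0.41932104 0.13042338 0.16346964]
```

```bash
python3 -c "
from h import *
plan([(.4277,.1323,.21,.791,60,-1),(.4277,.1323,.124,.791,60,-1),(.4277,.1323,.124,.791,0,-4)])
"
```

```text
60 0.065 0 0.006 0 0 0; 60 0.13 0.001 0.013 0 0 0; 60 0.13 0.001 0.013 0 0 0; 60 0.13 0.001 0.099 0 0 0; 60 0.13 0.001 0.185 0 0 0
60 0 0 0 0 0 0; 0 0 0 0 0 0 0; 0 0 0 0 0 0 0; 0 0 0 0 0 0 0; 0 0 0 0 0 0 0
0 0 0 0 0 0 0; 0 0 0 0 0 0 0; 0 0 0 0 0 0 0; 0 0 0 0 0 0 0; 0 0 0 0 0 0 0
```

Emit:
{"api": "jog_arm", "payload": {"motion": "60 0.065 0 0.006 0 0 0; 60 0.13 0.001 0.013 0 0 0; 60 0.13 0.001 0.013 0 0 0; 60 0.13 0.001 0.099 0 0 0; 60 0.13 0.001 0.185 0 0 0"}}

```text
time: 15.35
tool_pos: [0.429, 0.1322, 0.1239]
tool_rot: [0.002, 0.38, 0.925, 0.001]
contact_force: [0.9, 0.3, 0.8]
gripper_width: 0.6
grasp_force: 0.0
```

Emit:
{"api": "jog_arm", "payload": {"motion": "60 0 0 0 0 0 0; 0 0 0 0 0 0 0; 0 0 0 0 0 0 0; 0 0 0 0 0 0 0; 0 0 0 0 0 0 0"}}

```text
time: 15.98
tool_pos: [0.429, 0.1328, 0.1258]
tool_rot: [0.002, 0.38, 0.925, 0.001]
contact_force: [0.6, 0.5, 6.3]
gripper_width: 0.289
grasp_force: 59.0
```

```bash
cat >>h.py <<'E'
def circ(C,a0,a1,z,psi,o=0,step=.35,rad=.064):
    """plan a lead of the grip round C from crank yaw a0 to a1"""
    n=int(np.ceil(abs(a1-a0)/step)); A=a0+(a1-a0)*np.arange(1,n+1)/n
    plan([(C[0]+rad*np.cos(a),C[1]+rad*np.sin(a),z,psi,o) for a in A])
E
python3 -c "
from h import *
show(); circ((.4735,.087),2.363,2.363+.35,.124,.791,step=.07)
"
```

```text
t 15.97 tcp [0.429  0.1328 0.1258] psi 0.791 w 0.289 gf 59.0 F [0.6 0.5 6.3]
0 0 -0.01 0.003 0.002 0.002 0; 0 0 -0.018 0.003 0.002 0.002 0; 0 -0.002 -0.025 0.003 0.002 0.002 0; 0 -0.003 -0.032 0.003 0.002 0.002 0; 0 -0.005 -0.039 0.003 0.002 0.002 0
0 -0.002 -0.008 0 0 0 0; 0 -0.002 -0.008 0 0 0 0; 0 -0.002 -0.008 0 0 0 0; 0 -0.002 -0.008 0 0 0 0; 0 -0.002 -0.008 0 0 0 0
```

Emit:
{"api": "jog_arm", "payload": {"motion": "0 0 -0.01 0 0 0 0; 0 0 -0.018 0 0 0 0; 0 -0.002 -0.025 0 0 0 0; 0 -0.003 -0.032 0 0 0 0; 0 -0.005 -0.039 0 0 0 0"}}

```text
time: 16.6
tool_pos: [0.4169, 0.1178, 0.1259]
tool_rot: [0.001, 0.38, 0.925, 0.002]
contact_force: [-1.5, 4.1, 7.4]
gripper_width: 0.29
grasp_force: 59.2
```

```bash
python3 -c "
from h import *
show(); p=cur()[0]; a=np.arctan2(p[1]-.087,p[0]-.4735); print(a, np.hypot(p[1]-.087,p[0]-.4735)); circ((.4735,.087),a,a+1.0,p[2],.791,step=.2)
"
```

```text
t 16.6 tcp [0.4169 0.1178 0.1259] psi 0.791 w 0.29 gf 59.2 F [-1.5  4.1  7.4]
2.642927621795664 0.06440767686767093
0 -0.01 -0.023 0 0.003 0.001 0; 0 -0.024 -0.045 0 0.003 0.001 0; 0 -0.042 -0.063 0 0.003 0.001 0; 0 -0.064 -0.077 0 0.003 0.001 0; 0 -0.087 -0.087 0 0.003 0.001 0
```

Emit:
{"api": "jog_arm", "payload": {"motion": "0 -0.01 -0.023 0 0 0 0; 0 -0.024 -0.045 0 0 0 0; 0 -0.042 -0.063 0 0 0 0; 0 -0.064 -0.077 0 0 0 0; 0 -0.087 -0.087 0 0 0 0"}}

```text
time: 17.23
tool_pos: [0.4164, 0.0551, 0.128]
tool_rot: [-0.0, 0.38, 0.925, -0.0]
contact_force: [-13.3, -3.0, 23.5]
gripper_width: 0.288
grasp_force: 60.9
```

```bash
python3 -c "
from h import *
show(); p=cur()[0]; a=np.arctan2(p[1]-.087,p[0]-.4735); print(a, np.hypot(p[1]-.087,p[0]-.4735)); circ((.4735,.087),a,a+3.0,p[2],.791,step=.3)
"
```

```text
t 17.23 tcp [0.4164 0.0551 0.128 ] psi 0.792 w 0.288 gf 60.9 F [-13.3  -3.   23.5]
-2.631780765240029 0.0654372154599984
0 -0.039 -0.002 0 0 0 0; 0 -0.076 0.004 0 0 0 0; 0 -0.111 0.021 0 0 0 0; 0 -0.138 0.048 0 0 0 0; 0 -0.157 0.082 0 0 0 0
0 -0.007 0.037 0 0 0 0; 0 -0.003 0.075 0 0 0 0; 0 0.011 0.11 0 0 0 0; 0 0.036 0.14 0 0 0 0; 0 0.068 0.16 0 0 0 0
```

Emit:
{"api": "jog_arm", "payload": {"motion": "45 0 0 0 0 0 0; 45 0 0 0 0 0 0; 45 0 0 0 0 0 0; 45 0 0 0 0 0 0; 45 0 0 0 0 0 0"}}

```text
time: 17.85
tool_pos: [0.4159, 0.0555, 0.1235]
tool_rot: [-0.0, 0.38, 0.925, -0.0]
contact_force: [-0.4, 0.1, -0.7]
gripper_width: 0.45
grasp_force: 0.0
```

```bash
python3 -c "
from h import *
show(); a=-2.632
x,y=.4735+.064*np.cos(a),.087+.064*np.sin(a); print(x,y)
plan([(x,y,.125,a+np.pi,45,-1),(x,y,.125,a+np.pi,0,-4)])
"
```

```text
t 17.85 tcp [0.4159 0.0555 0.1235] psi 0.791 w 0.45 gf 0.0 F [-0.4  0.1 -0.7]
0.41763162928117836 0.05577941138888773
45 -0.001 0.001 -0.001 0 0 0.094; 45 -0.002 0.003 -0.003 0 0 0.188; 45 -0.002 0.003 -0.003 0 0 0.188; 0 -0.002 0.003 -0.003 0 0 0.188; 0 -0.002 0.003 -0.003 0 0 0.188
0 0 0 0 0 0 0; 0 0 0 0 0 0 0; 0 0 0 0 0 0 0; 0 0 0 0 0 0 0; 0 0 0 0 0 0 0
```

Emit:
{"api": "jog_arm", "payload": {"motion": "45 -0.001 0.001 -0.001 0 0 0.094; 45 -0.002 0.003 -0.003 0 0 0.188; 45 -0.002 0.003 -0.003 0 0 0.188; 0 -0.002 0.003 -0.003 0 0 0.188; 0 -0.002 0.003 -0.003 0 0 0.188"}}

```text
time: 18.48
tool_pos: [0.417, 0.0554, 0.1255]
tool_rot: [-0.001, 0.505, 0.863, -0.001]
contact_force: [-5.3, -0.9, 4.7]
gripper_width: 0.291
grasp_force: 58.5
```

Emit:
{"api": "jog_arm", "payload": {"motion": "0 0 0 0 0 0 0; 0 0 0 0 0 0 0; 0 0 0 0 0 0 0; 0 0 0 0 0 0 0; 0 0 0 0 0 0 0"}}

```text
time: 19.1
tool_pos: [0.4171, 0.0554, 0.1255]
tool_rot: [-0.001, 0.506, 0.863, -0.001]
contact_force: [-5.0, -2.2, 5.1]
gripper_width: 0.291
grasp_force: 58.5
```

```bash
python3 -c "
from h import *
show(); p=cur()[0]; a=np.arctan2(p[1]-.087,p[0]-.4735); print(a, np.hypot(p[1]-.087,p[0]-.4735)); circ((.4735,.087),a,a+3.0,p[2],cur()[2],step=.3)
"
```

```text
t 19.1 tcp [0.4171 0.0554 0.1255] psi 0.511 w 0.291 gf 58.5 F [-5.  -2.2  5.1]
-2.6313258344944415 0.06468335266533655
0 -0.038 0.007 0 -0.002 0 0; 0 -0.072 0.024 0 -0.002 0 0; 0 -0.1 0.05 0 -0.002 0 0; 0 -0.119 0.083 0 -0.002 0 0; 0 -0.128 0.12 0 -0.002 0 0
0 0.003 0.038 0 0 0 0; 0 0.017 0.074 0 0 0 0; 0 0.041 0.104 0 0 0 0; 0 0.073 0.125 0 0 0 0; 0 0.11 0.136 0 0 0 0
```

Emit:
{"api": "jog_arm", "payload": {"motion": "0 -0.038 0.007 0 0 0 0; 0 -0.072 0.024 0 0 0 0; 0 -0.1 0.05 0 0 0 0; 0 -0.119 0.083 0 0 0 0; 0 -0.128 0.12 0 0 0 0"}}

```text
time: 19.73
tool_pos: [0.5045, 0.0275, 0.1286]
tool_rot: [0.003, 0.506, 0.862, 0.0]
contact_force: [-0.9, -1.2, 8.9]
gripper_width: 0.289
grasp_force: 59.0
```

```bash
python3 -c "
from h import *
show(); print(state()['ft_torque']);p=cur()[0]; a=np.arctan2(p[1]-.087,p[0]-.4735); print(a, np.hypot(p[1]-.087,p[0]-.4735)); circ((.4735,.087),a,a+3.0,p[2],cur()[2],step=.3)
"
```

```text
t 19.73 tcp [0.5045 0.0275 0.1286] psi 0.509 w 0.289 gf 59.0 F [-0.9 -1.2  8.9]
[ 0.16856127  0.43907429 -0.07398556]
-1.0913797228845379 0.06711117439064995
0 0.011 0.038 0 0.003 0.003 0; 0 0.026 0.073 0 0.003 0.003 0; 0 0.052 0.102 0 0.003 0.003 0; 0 0.084 0.122 0 0.003 0.003 0; 0 0.121 0.131 0 0.003 0.003 0
0 0.039 -0.002 0 0 0 0; 0 0.074 -0.015 0 0 0 0; 0 0.105 -0.038 0 0 0 0; 0 0.127 -0.069 0 0 0 0; 0 0.139 -0.105 0 0 0 0
```

Emit:
{"api": "jog_arm", "payload": {"motion": "0 0.011 0.038 0 0 0 0; 0 0.026 0.073 0 0 0 0; 0 0.052 0.102 0 0 0 0; 0 0.084 0.122 0 0 0 0; 0 0.121 0.131 0 0 0 0"}}

```text
time: 20.35
tool_pos: [0.5296, 0.1146, 0.1259]
tool_rot: [0.001, 0.506, 0.862, 0.0]
contact_force: [-1.1, -3.4, 1.7]
gripper_width: 0.287
grasp_force: 58.9
```

```bash
python3 -c "
from h import *
show(); print(state()['ft_torque']);p=cur()[0]; a=np.arctan2(p[1]-.087,p[0]-.4735); print(a, np.hypot(p[1]-.087,p[0]-.4735)); circ((.4735,.087),a,a+3.0,p[2],cur()[2],step=.3)
"
```

```text
t 20.35 tcp [0.5296 0.1146 0.1259] psi 0.51 w 0.287 gf 58.9 F [-1.1 -3.4  1.7]
[-0.49631826  0.12828432 -0.04441768]
0.45699278844092206 0.06251375716748127
0 0.038 -0.001 0 0.001 0.001 0; 0 0.073 -0.016 0 0.001 0.001 0; 0 0.103 -0.04 0 0.001 0.001 0; 0 0.123 -0.072 0 0.001 0.001 0; 0 0.134 -0.109 0 0.001 0.001 0
0 -0.001 -0.038 0 0 0 0; 0 -0.014 -0.075 0 0 0 0; 0 -0.036 -0.106 0 0 0 0; 0 -0.067 -0.129 0 0 0 0; 0 -0.103 -0.141 0 0 0 0
```

Emit:
{"api": "jog_arm", "payload": {"motion": "0 0.038 -0.001 0 0 0 0; 0 0.073 -0.016 0 0 0 0; 0 0.103 -0.04 0 0 0 0; 0 0.123 -0.072 0 0 0 0; 0 0.134 -0.109 0 0 0 0"}}

```text
time: 20.98
tool_pos: [0.4467, 0.1432, 0.1223]
tool_rot: [0.002, 0.506, 0.863, -0.004]
contact_force: [9.6, -16.2, -11.2]
gripper_width: 0.289
grasp_force: 59.4
```

Emit:
{"api": "jog_arm", "payload": {"motion": "0 -0.001 -0.038 0 0 0 0; 0 -0.014 -0.075 0 0 0 0; 0 -0.036 -0.106 0 0 0 0; 0 -0.067 -0.129 0 0 0 0; 0 -0.103 -0.141 0 0 0 0"}}

```text
time: 21.6
tool_pos: [0.4111, 0.0676, 0.125]
tool_rot: [-0.001, 0.506, 0.862, 0.001]
contact_force: [-1.0, 1.6, 4.1]
gripper_width: 0.288
grasp_force: 61.1
```

```bash
python3 -c "
from h import *
show(); print(state()['ft_torque']);p=cur()[0]; a=np.arctan2(p[1]-.087,p[0]-.4735); print(a, np.hypot(p[1]-.087,p[0]-.4735)); circ((.4735,.087),a,a+2.0,p[2],cur()[2],step=.25)
"
```

```text
t 21.6 tcp [0.4111 0.0676 0.125 ] psi 0.509 w 0.288 gf 61.1 F [-1.   1.6  4.1]
[ 0.66144499 -0.14534404  0.0292115 ]
-2.839566244085943 0.06532661813672481
0 -0.032 0 0 0.001 -0.002 0; 0 -0.064 0.005 0 0.001 -0.002 0; 0 -0.093 0.018 0 0.001 -0.002 0; 0 -0.118 0.038 0 0.001 -0.002 0; 0 -0.137 0.063 0 0.001 -0.002 0
0 -0.013 0.03 0 0 0 0; 0 -0.018 0.061 0 0 0 0; 0 -0.015 0.093 0 0 0 0; 0 -0.015 0.093 0 0 0 0; 0 -0.015 0.093 0 0 0 0
```

Emit:
{"api": "jog_arm", "payload": {"motion": "0 -0.032 0 0 0 0 0; 0 -0.064 0.005 0 0 0 0; 0 -0.093 0.018 0 0 0 0; 0 -0.118 0.038 0 0 0 0; 0 -0.137 0.063 0 0 0 0"}}

```text
time: 22.22
tool_pos: [0.4744, 0.0198, 0.1281]
tool_rot: [0.003, 0.506, 0.862, -0.002]
contact_force: [-1.3, -8.5, 12.5]
gripper_width: 0.291
grasp_force: 62.1
```

Emit:
{"api": "jog_arm", "payload": {"motion": "0 -0.013 0.03 0 0 0 0; 0 -0.018 0.061 0 0 0 0; 0 -0.015 0.093 0 0 0 0; 0 -0.015 0.093 0 0 0 0; 0 -0.015 0.093 0 0 0 0"}}

```text
time: 22.85
tool_pos: [0.5194, 0.0387, 0.1282]
tool_rot: [0.003, 0.506, 0.862, 0.002]
contact_force: [2.0, -2.0, 10.2]
gripper_width: 0.295
grasp_force: 61.6
```

Emit:
{"api": "jog_arm", "payload": {"motion": "45 0 0 0 0 0 0; 45 0 0 0 0 0 0; 45 0 0 0 0 0 0; 45 0 0 -0.08 0 0 0; 45 0 0 -0.16 0 0 0"}}

```text
time: 23.48
tool_pos: [0.5165, 0.0383, 0.2049]
tool_rot: [-0.001, 0.506, 0.862, -0.001]
contact_force: [0.2, 1.1, 0.0]
gripper_width: 0.453
grasp_force: 0.0
```

```bash
python3 -c "
from h import *
show()
plan([(.50,-.10,.33,1.2,100),(.49,-.2,.33,1.571,100)],vmax=.055)
"
```

```text
t 23.48 tcp [0.5165 0.0383 0.2049] psi 0.509 w 0.453 gf 0.0 F [0.2 1.1 0. ]
100 -0.045 -0.033 -0.05 -0.001 -0.001 -0.092; 100 -0.09 -0.066 -0.1 -0.001 -0.001 -0.184; 100 -0.135 -0.099 -0.15 -0.001 -0.001 -0.276; 100 -0.18 -0.131 -0.2 -0.001 -0.001 -0.369; 100 -0.225 -0.164 -0.25 -0.001 -0.002 -0.461
100 -0.018 -0.065 0 0 0 -0.082; 100 -0.036 -0.129 0 0 0 -0.165; 100 -0.054 -0.194 0 0 0 -0.247; 100 -0.054 -0.194 0 0 0 -0.247; 100 -0.054 -0.194 0 0 0 -0.247
```

Emit:
{"api": "jog_arm", "payload": {"motion": "45 -0.045 -0.033 -0.05 0 0 -0.092; 100 -0.09 -0.066 -0.1 0 0 -0.184; 100 -0.135 -0.099 -0.15 0 0 -0.276; 100 -0.18 -0.131 -0.2 0 0 -0.369; 100 -0.225 -0.164 -0.25 0 0 -0.461"}}

```text
time: 24.1
tool_pos: [0.5002, -0.1006, 0.3304]
tool_rot: [-0.0, 0.182, 0.983, 0.0]
contact_force: [0.0, 0.3, -0.8]
gripper_width: 1.002
grasp_force: 0.0
```

Emit:
{"api": "jog_arm", "payload": {"motion": "100 -0.018 -0.065 0 0 0 -0.082; 100 -0.036 -0.129 0 0 0 -0.165; 100 -0.054 -0.194 0 0 0 -0.247; 100 -0.054 -0.194 0 0 0 -0.247; 100 -0.054 -0.194 0 0 0 -0.247"}}

```text
time: 24.72
tool_pos: [0.4907, -0.1997, 0.3298]
tool_rot: [-0.0, 0.0, 1.0, 0.0]
contact_force: [-0.0, 0.4, -0.2]
gripper_width: 1.001
grasp_force: 0.0
```

```bash
cat >>h.py <<'E'
def pads(f):
    """centre and long-axis yaw of each brown pad top seen in frame f"""
    u,v=np.meshgrid(np.arange(640),np.arange(400)); k=(f["range_z"]>0).ravel(); u=u.ravel()[k];v=v.ravel()[k]; w=px2w(f,u,v)
    c=f["color"][v,u].astype(int); ok=(w[:,2]>.030)&(w[:,2]<.075)&(c[:,0]-c[:,2]>40)&(c[:,0]-c[:,1]>20)&(c[:,1]>c[:,2])&(w[:,0]>.3)&(w[:,0]<.75)&(abs(w[:,1])<.45)
    m=np.zeros((400,640),np.uint8); m[v[ok],u[ok]]=1; m=cv2.morphologyEx(m,cv2.MORPH_OPEN,np.ones((3,3)))
    n,lab,st,_=cv2.connectedComponentsWithStats(m)
    for i in range(1,n):
        if st[i,4]<250: continue
        vv,uu=np.nonzero(lab==i); z=np.median(px2w(f,uu,vv)[:,2]); t=px2w(f,uu,vv,z)[:,:2]
        (cx,cy),(a,b),ang=cv2.minAreaRect((t*1000).astype(np.float32)); yaw=ang if a>b else ang+90; yaw=(yaw+90)%180-90
        # clipped end: narrower end
        d=np.array([np.cos(np.radians(yaw)),np.sin(np.radians(yaw))]); q=t-np.array([cx,cy])/1000; s=q@d; l=q@np.array([-d[1],d[0]]); L=max(a,b)/2000
        print("pad px",st[i,:4],"n",st[i,4],"c",round(cx,1),round(cy,1),"z",round(z,4),"size",round(a,1),round(b,1),"yaw",round(yaw,1),"end widths -/+",np.round([np.ptp(l[s<-L+.004]),np.ptp(l[s>L-.004])],3))
E
python3 -c "
from h import *
show(); f=snap('wrist','pads1'); pads(f)
for t in ('pad_1','plunger_face_2'): print([(round(d['p'],2),np.round(d['at'],4).tolist()) for d in place_of('wrist',t)])
u,v=np.meshgrid(np.arange(640),np.arange(400)); k=(f['range_z']>0).ravel(); w=px2w(f,u.ravel()[k],v.ravel()[k])
g=(w[:,0]>.5)&(w[:,0]<.62)&(w[:,2]>.051)&(w[:,2]<.062)&(abs(w[:,1]-.087)<.1); print('jaw top',g.sum(),np.percentile(w[g,0],[2,50,98]))
"
```

```text
t 24.73 tcp [ 0.4907 -0.1997  0.3298] psi 1.57 w 1.001 gf 0.0 F [-0.   0.4 -0.2]
pad px [258 176  40  55] n 1421 c 561.4 -259.6 z 0.0383 size 81.2 43.7 yaw 13.4 end widths -/+ [0.043 0.027]
pad px [340 178  37  55] n 1366 c 564.3 -140.7 z 0.0382 size 81.7 43.8 yaw 12.9 end widths -/+ [0.043 0.023]
[(0.74, [0.5592, -0.2611, -0.0024]), (0.58, [0.5664, -0.1446, 0.0022])]
[(0.69, [0.5687, 0.088, 0.0412])]
jaw top 2211 [0.50308058 0.52940322 0.54604372]
```

View pics/pads1.png

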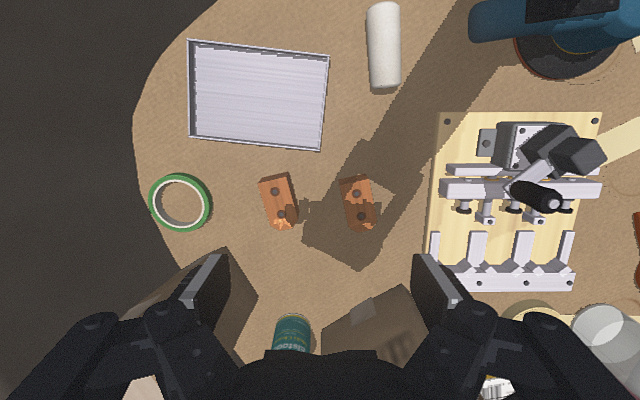

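```bash
python3 -c "
from h import *
a=1.799
plan([(.5643,-.1407,.12,a,100),(.5643,-.1407,.010,a,100,-2),(.5643,-.1407,.010,a,0,-4),(.5643,-.1407,.16,a,0)],vmax=.055)
"
```

```text
100 -0.029 0.023 0.084 0 0 -0.03; 100 -0.059 0.047 0.168 0 0 -0.061; 100 -0.088 0.07 0.252 0 0 -0.091; 100 -0.117 0.094 0.336 0 0 -0.121; 100 -0.147 0.117 0.421 0 0 -0.151
100 0 0 0.11 0 0 0; 100 0 0 0.22 0 0 0; 100 0 0 0.22 0 0 0; 100 0 0 0.22 0 0 0; 0 0 0 0.22 0 0 0
0 0 0 0 0 0 0; 0 0 0 0 0 0 0; 0 0 0 0 0 0 0; 0 0 0 0 0 0 0; 0 0 0 -0.1 0 0 0
0 0 0 -0.1 0 0 0; 0 0 0 -0.2 0 0 0; 0 0 0 -0.2 0 0 0; 0 0 0 -0.2 0 0 0; 0 0 0 -0.2 0 0 0
```

Emit:
{"api": "jog_arm", "payload": {"motion": "100 -0.029 0.023 0.084 0 0 -0.03; 100 -0.059 0.047 0.168 0 0 -0.061; 100 -0.088 0.07 0.252 0 0 -0.091; 100 -0.117 0.094 0.336 0 0 -0.121; 100 -0.147 0.117 0.421 0 0 -0.151"}}

```text
time: 25.5
tool_pos: [0.565, -0.1404, 0.1189]
tool_rot: [0.001, -0.114, 0.993, -0.0]
contact_force: [-0.2, -0.3, -0.3]
gripper_width: 0.997
grasp_force: 0.0
```

Emit:
{"api": "jog_arm", "payload": {"motion": "100 0 0 0.11 0 0 0; 100 0 0 0.22 0 0 0; 100 0 0 0.22 0 0 0; 100 0 0 0.22 0 0 0; 0 0 0 0.22 0 0 0"}}

```text
time: 26.12
tool_pos: [0.567, -0.1426, 0.0136]
tool_rot: [0.003, -0.113, 0.994, -0.002]
contact_force: [0.4, -0.5, 0.1]
gripper_width: 0.815
grasp_force: 0.0
```

Emit:
{"api": "jog_arm", "payload": {"motion": "0 0 0 0 0 0 0; 0 0 0 0 0 0 0; 0 0 0 0 0 0 0; 0 0 0 0 0 0 0; 0 0 0 -0.1 0 0 0"}}

```text
time: 26.75
tool_pos: [0.5608, -0.1405, 0.0562]
tool_rot: [-0.004, -0.113, 0.994, 0.002]
contact_force: [0.6, 0.3, -1.3]
gripper_width: 0.502
grasp_force: 62.6
```

Emit:
{"api": "jog_arm", "payload": {"motion": "0 0 0 -0.1 0 0 0; 0 0 0 -0.2 0 0 0; 0 0 0 -0.2 0 0 0; 0 0 0 -0.2 0 0 0; 0 0 0 -0.2 0 0 0"}}

```text
time: 27.38
tool_pos: [0.5629, -0.1412, 0.1573]
tool_rot: [-0.002, -0.113, 0.994, 0.001]
contact_force: [-0.0, 0.3, -0.6]
gripper_width: 0.503
grasp_force: 62.7
```

```bash
python3 -c "
from h import *
show(); f=snap('wrist','padheld'); pads(f)
plan([(.6199,.0134,.16,1.577,0,-2),(.6199,.0134,.05,1.577,0,-2)])
"
```

```text
t 27.38 tcp [ 0.5629 -0.1412  0.1573] psi 1.797 w 0.503 gf 62.7 F [-0.   0.3 -0.6]
pad px [152 111  62  93] n 4484 c 561.6 -259.4 z 0.0382 size 79.0 43.8 yaw 13.5 end widths -/+ [0.043 0.028]
0 -0.045 0.069 -0.001 0.001 -0.002 0.037; 0 -0.09 0.138 -0.003 0.001 -0.002 0.073; 0 -0.135 0.207 -0.004 0.001 -0.002 0.11; 0 -0.18 0.276 -0.005 0.001 -0.002 0.147; 0 -0.18 0.276 -0.005 0.001 -0.002 0.147
0 0 0 0 0 0 0; 0 0 0 0.073 0 0 0; 0 0 0 0.146 0 0 0; 0 0 0 0.22 0 0 0; 0 0 0 0.22 0 0 0
0 0 0 0 0 0 0; 0 0 0 0 0 0 0; 0 0 0 0 0 0 0; 0 0 0 0 0 0 0; 0 0 0 0 0 0 0
```

Emit:
{"api": "jog_arm", "payload": {"motion": "0 -0.045 0.069 -0.001 0 0 0.037; 0 -0.09 0.138 -0.003 0 0 0.073; 0 -0.135 0.207 -0.004 0 0 0.11; 0 -0.18 0.276 -0.005 0.001 -0.002 0.147; 0 -0.18 0.276 -0.005 0.001 -0.002 0.147"}}

```text
time: 28.05
tool_pos: [0.6207, 0.0154, 0.1607]
tool_rot: [0.0, -0.005, 1.0, -0.0]
contact_force: [0.7, -0.9, 0.2]
gripper_width: 0.503
grasp_force: 62.6
```

Emit:
{"api": "jog_arm", "payload": {"motion": "0 0 0 0 0 0 0; 0 0 0 0.073 0 0 0; 0 0 0 0.146 0 0 0; 0 0 0 0.22 0 0 0; 0 0 0 0.22 0 0 0"}}

```text
time: 28.68
tool_pos: [0.6177, 0.0119, 0.048]
tool_rot: [-0.003, -0.002, 1.0, -0.0]
contact_force: [-0.3, 1.1, -1.8]
gripper_width: 0.505
grasp_force: 62.6
```

```bash
python3 -c "
from h import *
show(); f=snap('wrist','nest3')
plan([(.6199,.0134,.030,1.577,0,5)])
"
```

```text
t 28.68 tcp [0.6177 0.0119 0.048 ] psi 1.576 w 0.505 gf 62.6 F [-0.3  1.1 -1.8]
0 0 0.001 0.008 -0.001 0 0; 0 0 0.001 0.017 -0.001 0 0; 0 0 0.002 0.025 -0.001 0 -0.001; 0 0 0.002 0.033 -0.001 0 -0.001; 0 0 0.003 0.042 -0.001 0 -0.001
```

View pics/nest3.png

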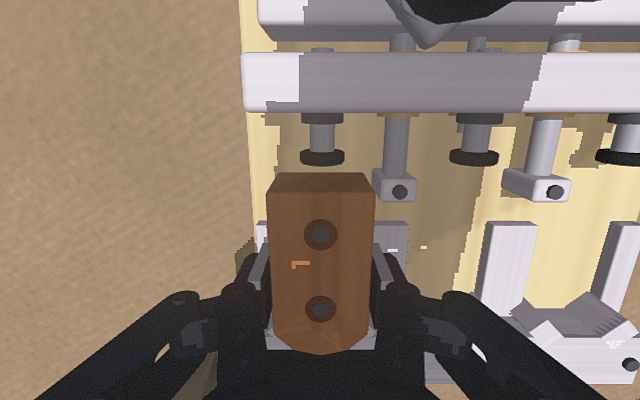

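Emit:
{"api": "jog_arm", "payload": {"motion": "0 0 0 0.005 0 0 0; 0 0 0 0.01 0 0 0; 0 0 0 0.01 0 0 0; 0 0 0 0.01 0 0 0; 0 0 0 0.01 0 0 0"}}

```text
time: 29.35
tool_pos: [0.6215, 0.0128, 0.0476]
tool_rot: [0.002, -0.003, 1.0, -0.001]
contact_force: [0.7, -0.4, -1.2]
gripper_width: 0.505
grasp_force: 62.6
```

```bash
python3 -c "
from h import *
show()
plan([(.6199,.0134,.029,1.577,0,5)])
"
```

```text
t 29.35 tcp [0.6215 0.0128 0.0476] psi 1.577 w 0.505 gf 62.6 F [ 0.7 -0.4 -1.2]
0 0.001 0 0.007 -0.001 0.003 0; 0 0.001 0 0.015 -0.001 0.003 0; 0 0.002 0.001 0.022 -0.001 0.003 0; 0 0.003 0.001 0.03 -0.001 0.003 0; 0 0.003 0.001 0.037 -0.001 0.003 0
```

Emit:
{"api": "jog_arm", "payload": {"motion": "0 0.002 0.001 0.01 0 0 0; 0 0.003 0.001 0.02 0 0 0; 0 0.003 0.001 0.03 0 0 0; 0 0.003 0.001 0.037 0 0 0; 0 0.003 0.001 0.037 0 0 0"}}

```text
time: 29.98
tool_pos: [0.6202, 0.0132, 0.0302]
tool_rot: [0.001, -0.003, 1.0, -0.001]
contact_force: [-4.8, -0.0, 7.1]
gripper_width: 0.506
grasp_force: 63.7
```

```bash
python3 -c "
from h import *
show(); print(state()['ft_torque'])
f=snap('wrist','nest3b'); pads(f)
"
```

```text
t 29.98 tcp [0.6202 0.0132 0.0302] psi 1.577 w 0.506 gf 63.7 F [-4.8 -0.   7.1]
[-0.00468023  0.69599511  0.02342296]
pad px [266 177 110 178] n 15020 c 616.1 14.5 z 0.0561 size 85.3 43.4 yaw 0.3 end widths -/+ [0.039 0.027]
```

Emit:
{"api": "jog_arm", "payload": {"motion": "64 0 0 0 0 0 0; 64 0 0 0 0 0 0; 64 0 0 -0.06 0 0 0; 64 0 0 -0.16 0 0 0; 100 0 0 -0.26 0 0 0"}}

```text
time: 30.65
tool_pos: [0.6191, 0.0135, 0.1594]
tool_rot: [0.001, -0.003, 1.0, -0.001]
contact_force: [0.3, -0.1, -0.6]
gripper_width: 0.832
grasp_force: 0.0
```

```bash
python3 -c "
from h import *
show(); f=snap('wrist','nest3c'); pads(f)
plan([(.55,-.12,.25,1.6,100),(.49,-.22,.25,1.8,100,-3)],vmax=.055)
"
```

```text
t 30.65 tcp [0.6191 0.0135 0.1594] psi 1.577 w 0.832 gf 0.0 F [ 0.3 -0.1 -0.6]
pad px [ 0 87 32 83] n 1570 c 572.2 -241.5 z 0.0381 size 25.3 69.5 yaw -16.9 end widths -/+ [0.002 0.01 ]
pad px [293 148  55  92] n 4068 c 619.3 14.7 z 0.0561 size 79.0 43.3 yaw 0.8 end widths -/+ [0.043 0.027]
100 0.037 -0.066 -0.041 -0.002 0.01 -0.004; 100 0.073 -0.133 -0.082 -0.002 0.01 -0.008; 100 0.11 -0.199 -0.123 -0.002 0.01 -0.011; 100 0.146 -0.266 -0.164 -0.002 0.01 -0.015; 100 0.187 -0.332 -0.165 -0.002 0.01 -0.06
100 0.046 -0.063 0 0 0 -0.044; 100 0.092 -0.125 0 0 0 -0.089; 100 0.092 -0.125 0 0 0 -0.089; 100 0.092 -0.125 0 0 0 -0.089; 100 0.092 -0.125 0 0 0 -0.089
```

Emit:
{"api": "jog_arm", "payload": {"motion": "100 0.037 -0.066 -0.041 0 0 -0.004; 100 0.073 -0.133 -0.082 0 0 -0.008; 100 0.11 -0.199 -0.123 0 0 -0.011; 100 0.146 -0.266 -0.164 0 0 -0.015; 100 0.187 -0.332 -0.165 -0.002 0.01 -0.06"}}

```text
time: 31.32
tool_pos: [0.5271, -0.1545, 0.2434]
tool_rot: [-0.004, -0.049, 0.999, -0.0]
contact_force: [-0.3, -0.2, 0.3]
gripper_width: 0.998
grasp_force: 0.0
```

Emit:
{"api": "jog_arm", "payload": {"motion": "100 0.046 -0.063 0 0 0 -0.044; 100 0.092 -0.125 0 0 0 -0.089; 100 0.092 -0.125 0 0 0 -0.089; 100 0.092 -0.125 0 0 0 -0.089; 100 0.092 -0.125 0 0 0 -0.089"}}

```text
time: 31.95
tool_pos: [0.4874, -0.2189, 0.2415]
tool_rot: [-0.006, -0.115, 0.993, 0.001]
contact_force: [0.6, 0.3, 0.9]
gripper_width: 1.0
grasp_force: 0.0
```

```bash
python3 -c "
from h import *
show(); f=snap('wrist','pads2'); pads(f)
a=1.805;x,y=.5615,-.2597
plan([(x,y,.12,a,100),(x,y,.010,a,100,-3),(x,y,.010,a,0,-4),(x,y,.16,a,0)],vmax=.055)
"
```

```text
t 31.95 tcp [ 0.4874 -0.2189  0.2415] psi 1.801 w 1.0 gf 0.0 F [0.6 0.3 0.9]
pad px [252 190  39  64] n 2067 c 560.4 -260.1 z 0.0383 size 80.6 43.6 yaw 13.2 end widths -/+ [0.042 0.026]
pad px [463 277  40  32] n 684 c 581.9 8.3 z 0.0554 size 62.9 27.9 yaw 76.3 end widths -/+ [0.004 0.016]
100 -0.043 -0.038 0.08 0.003 -0.007 -0.001; 100 -0.085 -0.076 0.161 0.003 -0.007 -0.001; 100 -0.128 -0.114 0.241 0.003 -0.007 -0.002; 100 -0.129 -0.115 0.351 0.003 -0.007 -0.002; 100 -0.131 -0.115 0.461 0.003 -0.007 -0.002
100 0 0 0 0 0 0; 100 0 0 0 0 0 0; 100 0 0 0 0 0 0; 0 0 0 0 0 0 0; 0 0 0 0 0 0 0
0 0 0 0 0 0 0; 0 0 0 0 0 0 0; 0 0 0 0 0 0 0; 0 0 0 -0.1 0 0 0; 0 0.001 0 -0.2 0 0 0
0 0 0 -0.1 0 0 0; 0 0 0 -0.1 0 0 0; 0 0 0 -0.1 0 0 0; 0 0 0 -0.1 0 0 0; 0 0 0 -0.1 0 0 0
```

Emit:
{"api": "jog_arm", "payload": {"motion": "100 -0.043 -0.038 0.08 0.003 -0.007 -0.001; 100 -0.085 -0.076 0.161 0.003 -0.007 -0.001; 100 -0.128 -0.114 0.241 0.003 -0.007 -0.002; 100 -0.129 -0.115 0.351 0.003 -0.007 -0.002; 100 -0.131 -0.115 0.461 0.003 -0.007 -0.002"}}

```text
time: 32.62
tool_pos: [0.5621, -0.26, 0.0088]
tool_rot: [0.0, -0.117, 0.993, -0.001]
contact_force: [0.5, 0.2, -0.9]
gripper_width: 1.004
grasp_force: 0.0
```

Emit:
{"api": "jog_arm", "payload": {"motion": "100 0 0 0 0 0 0; 100 0 0 0 0 0 0; 100 0 0 0 0 0 0; 0 0 0 0 0 0 0; 0 0 0 0 0 0 0"}}

```text
time: 33.25
tool_pos: [0.5619, -0.261, 0.0117]
tool_rot: [0.001, -0.116, 0.993, -0.001]
contact_force: [-0.2, 0.0, -0.6]
gripper_width: 0.605
grasp_force: 0.0
```

Emit:
{"api": "jog_arm", "payload": {"motion": "0 0 0 0 0 0 0; 0 0 0 0 0 0 0; 0 0 0 0 0 0 0; 0 0 0 -0.1 0 0 0; 0 0.001 0 -0.2 0 0 0"}}

```text
time: 33.88
tool_pos: [0.5594, -0.2597, 0.1094]
tool_rot: [-0.002, -0.116, 0.993, 0.001]
contact_force: [-0.6, -0.2, -2.7]
gripper_width: 0.501
grasp_force: 63.0
```

Emit:
{"api": "jog_arm", "payload": {"motion": "0 0 0 -0.1 0 0 0; 0 0 0 -0.1 0 0 0; 0 0 0 -0.1 0 0 0; 0 0 0 -0.1 0 0 0; 0 0 0 -0.1 0 0 0"}}

```text
time: 34.5
tool_pos: [0.5598, -0.2599, 0.158]
tool_rot: [-0.002, -0.116, 0.993, 0.001]
contact_force: [0.2, -0.3, -2.1]
gripper_width: 0.502
grasp_force: 63.2
```

```bash
python3 -c "
from h import *
show()
plan([(.57,-.05,.19,1.7,0),(.6191,.1614,.16,1.577,0,-2),(.6191,.1614,.048,1.577,0,-4)])
"
```

```text
t 34.5 tcp [ 0.5598 -0.2599  0.158 ] psi 1.804 w 0.502 gf 63.2 F [ 0.2 -0.3 -2.1]
0 -0.023 0.081 -0.013 0.001 -0.002 0.014; 0 -0.047 0.162 -0.025 0.001 -0.002 0.028; 0 -0.07 0.242 -0.038 0.001 -0.002 0.041; 0 -0.093 0.323 -0.051 0.001 -0.002 0.055; 0 -0.116 0.404 -0.064 0.001 -0.002 0.069
0 -0.031 0.081 0.012 0 0 0.016; 0 -0.061 0.163 0.024 0 0 0.033; 0 -0.092 0.244 0.036 0 0 0.049; 0 -0.122 0.325 0.048 0 0 0.066; 0 -0.152 0.407 0.06 0 0 0.082
0 0 0 0 0 0 0; 0 0 0 0 0 0 0; 0 0 0 0.075 0 0 0; 0 0 0 0.15 0 0 0; 0 0 0 0.224 0 0 0
0 0 0 0 0 0 0; 0 0 0 0 0 0 0; 0 0 0 0 0 0 0; 0 0 0 0 0 0 0; 0 0 0 0 0 0 0
```

Emit:
{"api": "jog_arm", "payload": {"motion": "0 -0.023 0.081 -0.013 0.001 -0.002 0.014; 0 -0.047 0.162 -0.025 0.001 -0.002 0.028; 0 -0.07 0.242 -0.038 0.001 -0.002 0.041; 0 -0.093 0.323 -0.051 0.001 -0.002 0.055; 0 -0.116 0.404 -0.064 0.001 -0.002 0.069"}}

```text
time: 35.12
tool_pos: [0.5701, -0.0491, 0.1912]
tool_rot: [0.001, -0.064, 0.998, -0.001]
contact_force: [0.1, -0.2, -1.1]
gripper_width: 0.5
grasp_force: 63.1
```

Emit:
{"api": "jog_arm", "payload": {"motion": "0 -0.031 0.081 0.012 0 0 0.016; 0 -0.061 0.163 0.024 0 0 0.033; 0 -0.092 0.244 0.036 0 0 0.049; 0 -0.122 0.325 0.048 0 0 0.066; 0 -0.152 0.407 0.06 0 0 0.082"}}

```text
time: 35.75
tool_pos: [0.6196, 0.1624, 0.1605]
tool_rot: [0.001, -0.003, 1.0, -0.001]
contact_force: [0.5, -0.4, -1.1]
gripper_width: 0.503
grasp_force: 63.1
```

Emit:
{"api": "jog_arm", "payload": {"motion": "0 0 0 0 0 0 0; 0 0 0 0 0 0 0; 0 0 0 0.075 0 0 0; 0 0 0 0.15 0 0 0; 0 0 0 0.224 0 0 0"}}

```text
time: 36.38
tool_pos: [0.6202, 0.1592, 0.0489]
tool_rot: [0.002, -0.002, 1.0, -0.001]
contact_force: [0.1, -0.1, -1.2]
gripper_width: 0.501
grasp_force: 63.1
```

Emit:
{"api": "jog_arm", "payload": {"motion": "0 0 0 0 0 0 0; 0 0 0 0 0 0 0; 0 0 0 0 0 0 0; 0 0 0 0 0 0 0; 0 0 0 0 0 0 0"}}

```text
time: 37.0
tool_pos: [0.6207, 0.1609, 0.0507]
tool_rot: [0.002, -0.003, 1.0, -0.001]
contact_force: [0.6, -0.3, -1.0]
gripper_width: 0.499
grasp_force: 63.0
```

```bash
python3 -c "
from h import *
show(); snap('wrist','nest1')
plan([(.6191,.1614,.029,1.577,0,4)])
"
```

```text
t 37.0 tcp [0.6207 0.1609 0.0507] psi 1.577 w 0.499 gf 63.0 F [ 0.6 -0.3 -1. ]
0 0.001 0 0.011 -0.001 0.002 0; 0 0.001 0.001 0.021 -0.001 0.002 0; 0 0.002 0.001 0.032 -0.001 0.002 0; 0 0.003 0.001 0.043 -0.001 0.002 0; 0 0.003 0.001 0.043 -0.001 0.002 0
```

View pics/nest1.png

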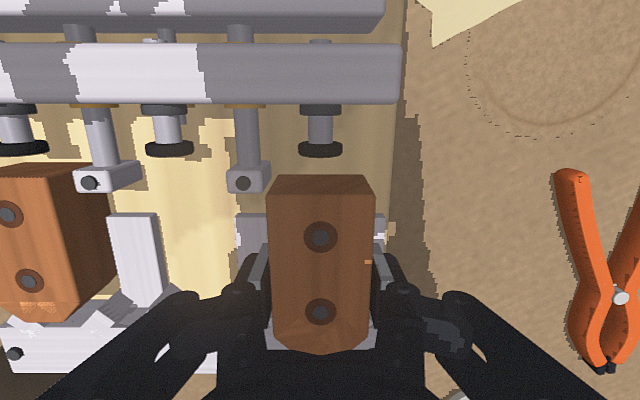

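Pad at (320,265) is in line with its plunger at (320,148); the other pad sits in nest 3 at left. Lower and release.

Emit:
{"api": "jog_arm", "payload": {"motion": "0 0.001 0 0.011 0 0.002 0; 0 0.002 0.001 0.021 0 0.002 0; 0 0.002 0.001 0.032 0 0.002 0; 0 0.002 0.001 0.041 0 0.002 0; 0 0.002 0.001 0.041 0 0.002 0"}}

```text
time: 37.67
tool_pos: [0.6193, 0.1613, 0.0294]
tool_rot: [-0.0, -0.003, 1.0, -0.001]
contact_force: [-0.5, -0.4, 1.4]
gripper_width: 0.507
grasp_force: 63.4
```

```bash
python3 -c "
from h import *
show(); f=snap('wrist','nest1b'); pads(f)
"
```

```text
t 37.67 tcp [0.6193 0.1613 0.0294] psi 1.577 w 0.507 gf 63.4 F [-0.5 -0.4  1.4]
pad px [  0 177  46 179] n 4803 c 616.8 35.9 z 0.056 size 19.6 94.5 yaw -16.8 end widths -/+ [0.013 0.011]
pad px [266 186 110 169] n 14345 c 616.6 162.6 z 0.0561 size 81.0 43.4 yaw 0.5 end widths -/+ [0.043 0.03 ]
```

Emit:
{"api": "jog_arm", "payload": {"motion": "64 0 0 0 0 0 0; 64 0 0 0 0 0 0; 64 0 0 -0.06 0 0 0; 64 0 0 -0.16 0 0 0; 64 0 0 -0.26 0 0 0"}}

```text
time: 38.35
tool_pos: [0.6189, 0.1614, 0.1602]
tool_rot: [-0.0, -0.003, 1.0, -0.001]
contact_force: [0.0, 1.0, 0.5]
gripper_width: 0.637
grasp_force: 0.0
```

Emit:
{"api": "jog_arm", "payload": {"motion": "64 0.04 -0.02 -0.06 0 0 0; 64 0.09 -0.05 -0.14 0 0 0; 64 0.15 -0.1 -0.22 0 0 0; 64 0.21 -0.15 -0.3 0 0 0; 64 0.24 -0.15 -0.34 0 0 0"}}

```text
time: 38.98
tool_pos: [0.4994, 0.0849, 0.3328]
tool_rot: [0.002, -0.002, 1.0, -0.001]
contact_force: [-0.0, 0.4, -1.4]
gripper_width: 0.641
grasp_force: 0.0
```

```bash
python3 -c "
from h import *
show(); f=snap('wrist','both'); pads(f)
u,v=np.meshgrid(np.arange(640),np.arange(400)); k=(f['range_z']>0).ravel(); u=u.ravel()[k];v=v.ravel()[k]; w=px2w(f,u,v)
b=(np.hypot(w[:,0]-.474,w[:,1]-.087)<.028)&(w[:,2]>.14)&(w[:,2]<.156)
print('boss',b.sum(),np.median(w[b],0),cv2.minAreaRect((w[b,:2]*1000).astype(np.float32)))
g=(np.hypot(w[:,0]-.474,w[:,1]-.087)<.095)&(w[:,2]>.158)&(w[:,2]<.185); print('grip top',g.sum(),np.median(w[g,2]),cv2.minEnclosingCircle((w[g,:2]*1000).astype(np.float32)))
for t in ('crank','grip_mid','plunger_face_2'): print(t,[(round(d['p'],2),np.round(d['at'],4).tolist()) for d in place_of('wrist',t)])
"
```

```text
t 38.98 tcp [0.4994 0.0849 0.3328] psi 1.575 w 0.641 gf 0.0 F [-0.   0.4 -1.4]
pad px [257 208  31  55] n 1321 c 615.7 15.0 z 0.0563 size 87.0 43.5 yaw 0.5 end widths -/+ [0.023 0.023]
pad px [357 211  32  52] n 1018 c 617.1 162.9 z 0.0563 size 82.3 43.2 yaw 0.4 end widths -/+ [0.005 0.018]
boss 795 [0.47259679 0.08745934 0.14730069] ((473.3946533203125, 87.6235122680664), (29.933549880981445, 29.871665954589844), 41.89407730102539)
grip top 541 0.17047991225844633 ((515.5826416015625, 40.05754852294922), 13.834598541259766)
crank [(0.64, [0.4696, 0.0879, 0.0709])]
grip_mid [(0.67, [0.5168, 0.039, 0.1418])]
plunger_face_2 [(0.44, [0.5679, 0.086, 0.0412]), (0.29, [0.625, 0.1556, 0.0151])]
```

View pics/both.png

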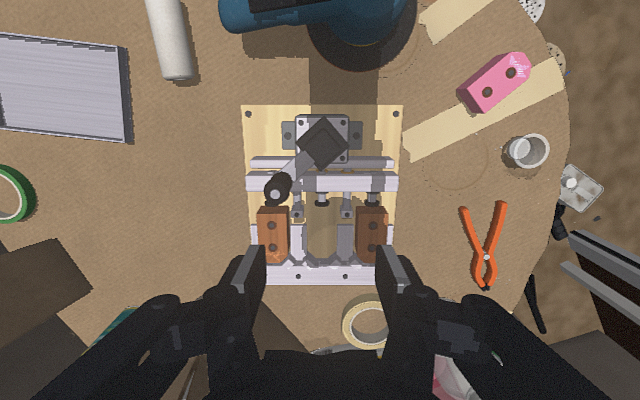

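```bash
python3 -c "
from h import *
plan([(.5160,.0393,.22,2.297,50),(.5160,.0393,.125,2.297,50,-1),(.5160,.0393,.125,2.297,0,-5)])
"
```

```text
50 -0.006 -0.019 0.044 -0.001 0 -0.096; 50 -0.013 -0.037 0.087 -0.001 0 -0.192; 50 -0.019 -0.056 0.131 -0.001 0 -0.288; 50 -0.025 -0.075 0.175 -0.001 0 -0.384; 50 -0.031 -0.093 0.218 -0.001 0 -0.48
50 0 -0.001 0.064 0 0 0; 50 0 -0.001 0.127 0 0 0; 50 0 -0.001 0.19 0 0 0; 50 0 -0.001 0.19 0 0 0; 0 0 -0.001 0.19 0 0 0
0 0 0 0 0 0 0; 0 0 0 0 0 0 0; 0 0 0 0 0 0 0; 0 0 0 0 0 0 0; 0 0 0 0 0 0 0
```

Emit:
{"api": "jog_arm", "payload": {"motion": "50 -0.006 -0.019 0.044 -0.001 0 -0.096; 50 -0.013 -0.037 0.087 -0.001 0 -0.192; 50 -0.019 -0.056 0.131 -0.001 0 -0.288; 50 -0.025 -0.075 0.175 -0.001 0 -0.384; 50 -0.031 -0.093 0.218 -0.001 0 -0.48"}}

```text
time: 39.8
tool_pos: [0.515, 0.0395, 0.217]
tool_rot: [-0.002, -0.358, 0.934, 0.001]
contact_force: [-0.1, -0.4, -0.0]
gripper_width: 0.496
grasp_force: 0.0
```

Emit:
{"api": "jog_arm", "payload": {"motion": "50 0 -0.001 0.064 0 0 0; 50 0 -0.001 0.127 0 0 0; 50 0 -0.001 0.19 0 0 0; 50 0 -0.001 0.19 0 0 0; 0 0 -0.001 0.19 0 0 0"}}

```text
time: 40.42
tool_pos: [0.516, 0.0392, 0.1255]
tool_rot: [-0.001, -0.355, 0.935, 0.0]
contact_force: [-2.9, 2.4, -1.1]
gripper_width: 0.303
grasp_force: 4.9
```

Emit:
{"api": "jog_arm", "payload": {"motion": "0 0 0 0 0 0 0; 0 0 0 0 0 0 0; 0 0 0 0 0 0 0; 0 0 0 0 0 0 0; 0 0 0 0 0 0 0"}}

```text
time: 41.05
tool_pos: [0.516, 0.039, 0.1258]
tool_rot: [-0.0, -0.355, 0.935, -0.0]
contact_force: [0.4, 0.4, -1.6]
gripper_width: 0.293
grasp_force: 59.0
```

```bash
python3 -c "
from h import *
show(); p=cur()[0]; a=np.arctan2(p[1]-.087,p[0]-.4735); print(a, np.hypot(p[1]-.087,p[0]-.4735)); circ((.4735,.087),a,a-3.0,p[2],cur()[2],step=.3)
"
```

```text
t 41.05 tcp [0.516  0.039  0.1258] psi 2.297 w 0.293 gf 59.0 F [ 0.4  0.4 -1.6]
-0.8464120440494458 0.06411554879231167
0 0.038 0.006 0 0 0 0; 0 0.072 0.023 0 0 0 0; 0 0.1 0.049 0 0 0 0; 0 0.119 0.082 0 0 0 0; 0 0.127 0.119 0 0 0 0
0 -0.003 0.039 0 0 0 0; 0 -0.017 0.074 0 0 0 0; 0 -0.041 0.104 0 0 0 0; 0 -0.073 0.125 0 0 0 0; 0 -0.109 0.136 0 0 0 0
```

Emit:
{"api": "jog_arm", "payload": {"motion": "0 0.038 0.006 0 0 0 0; 0 0.072 0.023 0 0 0 0; 0 0.1 0.049 0 0 0 0; 0 0.119 0.082 0 0 0 0; 0 0.127 0.119 0 0 0 0"}}

```text
time: 41.68
tool_pos: [0.4286, 0.0411, 0.1256]
tool_rot: [0.0, -0.355, 0.935, -0.001]
contact_force: [4.9, 1.3, -6.2]
gripper_width: 0.286
grasp_force: 59.2
```

Emit:
{"api": "jog_arm", "payload": {"motion": "0 -0.003 0.039 0 0 0 0; 0 -0.017 0.074 0 0 0 0; 0 -0.041 0.104 0 0 0 0; 0 -0.073 0.125 0 0 0 0; 0 -0.109 0.136 0 0 0 0"}}

```text
time: 42.3
tool_pos: [0.4245, 0.1288, 0.1257]
tool_rot: [-0.0, -0.356, 0.935, -0.001]
contact_force: [4.5, -6.5, -5.1]
gripper_width: 0.288
grasp_force: 59.9
```

```bash
python3 -c "
from h import *
show(); p=cur()[0]; a=np.arctan2(p[1]-.087,p[0]-.4735); print(a, np.hypot(p[1]-.087,p[0]-.4735)); circ((.4735,.087),a,a-3.0,p[2],cur()[2],step=.3)
"
```

```text
t 42.3 tcp [0.4245 0.1288 0.1257] psi 2.298 w 0.288 gf 59.9 F [ 4.5 -6.5 -5.1]
2.435431372448933 0.06443436485917518
0 -0.038 -0.001 0 -0.001 -0.001 0; 0 -0.075 -0.013 0 -0.001 -0.001 0; 0 -0.106 -0.035 0 -0.001 -0.001 0; 0 -0.129 -0.065 0 -0.001 -0.001 0; 0 -0.143 -0.101 0 -0.001 -0.001 0
0 -0.002 -0.038 0 0 0 0; 0 0.007 -0.076 0 0 0 0; 0 0.027 -0.108 0 0 0 0; 0 0.055 -0.134 0 0 0 0; 0 0.09 -0.15 0 0 0 0
```

Emit:
{"api": "jog_arm", "payload": {"motion": "0 -0.038 -0.001 0 0 0 0; 0 -0.075 -0.013 0 0 0 0; 0 -0.106 -0.035 0 0 0 0; 0 -0.129 -0.065 0 0 0 0; 0 -0.143 -0.101 0 0 0 0"}}

```text
time: 42.92
tool_pos: [0.5116, 0.1386, 0.1259]
tool_rot: [-0.001, -0.356, 0.935, 0.0]
contact_force: [-3.8, -2.1, 0.4]
gripper_width: 0.289
grasp_force: 60.1
```

Emit:
{"api": "jog_arm", "payload": {"motion": "0 -0.002 -0.038 0 0 0 0; 0 0.007 -0.076 0 0 0 0; 0 0.027 -0.108 0 0 0 0; 0 0.055 -0.134 0 0 0 0; 0 0.09 -0.15 0 0 0 0"}}

```text
time: 43.55
tool_pos: [0.5269, 0.0512, 0.1254]
tool_rot: [-0.0, -0.355, 0.935, 0.001]
contact_force: [-3.1, 4.6, 1.2]
gripper_width: 0.293
grasp_force: 60.4
```

```bash
python3 -c "
from h import *
show(); p=cur()[0]; a=np.arctan2(p[1]-.087,p[0]-.4735); print(a, np.hypot(p[1]-.087,p[0]-.4735)); circ((.4735,.087),a,1.76-2*np.pi,p[2],cur()[2],step=.28)
"
```

```text
t 43.55 tcp [0.5269 0.0512 0.1254] psi 2.296 w 0.293 gf 60.4 F [-3.1  4.6  1.2]
-0.5909069055086691 0.06427961269049999
0 0.033 -0.004 0 0.001 0 0; 0 0.066 0.001 0 0.001 0 0; 0 0.097 0.014 0 0.001 0 0; 0 0.124 0.035 0 0.001 0 0; 0 0.144 0.061 0 0.001 0 0
0 0.012 0.031 0 0 0 0; 0 0.016 0.065 0 0 0 0; 0 0.012 0.098 0 0 0 0; 0 -0.001 0.129 0 0 0 0; 0 -0.022 0.155 0 0 0 0
0 -0.027 0.02 0 0 0 0; 0 -0.058 0.032 0 0 0 0; 0 -0.091 0.036 0 0 0 0; 0 -0.124 0.032 0 0 0 0; 0 -0.155 0.018 0 0 0 0
```

Emit:
{"api": "jog_arm", "payload": {"motion": "0 0.033 -0.004 0 0 0 0; 0 0.066 0.001 0 0 0 0; 0 0.097 0.014 0 0 0 0; 0 0.124 0.035 0 0 0 0; 0 0.144 0.061 0 0 0 0"}}

```text
time: 44.18
tool_pos: [0.4529, 0.0261, 0.1254]
tool_rot: [0.0, -0.355, 0.935, -0.002]
contact_force: [2.4, 2.5, -3.7]
gripper_width: 0.284
grasp_force: 59.9
```

Emit:
{"api": "jog_arm", "payload": {"motion": "0 0.012 0.031 0 0 0 0; 0 0.016 0.065 0 0 0 0; 0 0.012 0.098 0 0 0 0; 0 -0.001 0.129 0 0 0 0; 0 -0.022 0.155 0 0 0 0"}}

```text
time: 44.8
tool_pos: [0.4094, 0.0931, 0.1254]
tool_rot: [-0.001, -0.355, 0.935, -0.001]
contact_force: [3.0, -2.5, -2.6]
gripper_width: 0.287
grasp_force: 60.0
```

```bash
python3 -c "
from h import *
show(); p=cur()[0]; a=np.arctan2(p[1]-.087,p[0]-.4735)%(2*np.pi); print(a, np.hypot(p[1]-.087,p[0]-.4735)); circ((.4735,.087),a,1.76,p[2],cur()[2],step=.26)
"
```

```text
t 44.8 tcp [0.4094 0.0931 0.1254] psi 2.297 w 0.287 gf 60.0 F [ 3.  -2.5 -2.6]
3.046957011572417 0.06433896633748185
0 -0.027 0.019 0 0 -0.001 0; 0 -0.058 0.03 0 0 -0.001 0; 0 -0.091 0.034 0 0 -0.001 0; 0 -0.123 0.029 0 0 -0.001 0; 0 -0.153 0.016 0 0 -0.001 0
```

Emit:
{"api": "jog_arm", "payload": {"motion": "0 -0.027 0.019 0 0 0 0; 0 -0.058 0.03 0 0 0 0; 0 -0.091 0.034 0 0 0 0; 0 -0.123 0.029 0 0 0 0; 0 -0.153 0.016 0 0 0 0"}}

```text
time: 45.42
tool_pos: [0.4621, 0.1503, 0.1255]
tool_rot: [-0.001, -0.356, 0.935, 0.0]
contact_force: [-2.3, -3.6, 1.8]
gripper_width: 0.286
grasp_force: 60.3
```

Emit:
{"api": "jog_arm", "payload": {"motion": "0 0 0 0 0 0 0; 50 0 0 0 0 0 0; 50 0 0 0 0 0 0; 50 0 0 -0.1 0 0 0; 50 0 0 -0.2 0 0 0"}}

```text
time: 46.05
tool_pos: [0.4613, 0.1491, 0.2258]
tool_rot: [-0.001, -0.355, 0.935, 0.0]
contact_force: [0.7, -0.5, 0.5]
gripper_width: 0.502
grasp_force: 0.0
```

```bash
python3 -c "
from h import *
show(); plan([(.485,.087,.33,1.577,60,-2)])
"
```

```text
t 46.05 tcp [0.4613 0.1491 0.2258] psi 2.297 w 0.502 gf 0.0 F [ 0.7 -0.5  0.5]
60 0.009 -0.025 -0.042 0.001 -0.001 0.096; 60 0.019 -0.05 -0.083 0.001 -0.001 0.192; 60 0.028 -0.074 -0.125 0 -0.001 0.288; 60 0.038 -0.099 -0.167 0 -0.001 0.384; 60 0.047 -0.124 -0.208 0 -0.002 0.48
60 0 0 0 0 0 0; 60 0 0 0 0 0 0; 60 0 0 0 0 0 0; 60 0 0 0 0 0 0; 60 0 0 0 0 0 0
```

Emit:
{"api": "jog_arm", "payload": {"motion": "60 0.009 -0.025 -0.042 0 0 0.096; 60 0.019 -0.05 -0.083 0 0 0.192; 60 0.028 -0.074 -0.125 0 0 0.288; 60 0.038 -0.099 -0.167 0 0 0.384; 60 0.047 -0.124 -0.208 0 0 0.48"}}

```text
time: 46.68
tool_pos: [0.4856, 0.087, 0.3301]
tool_rot: [-0.0, -0.001, 1.0, -0.0]
contact_force: [0.2, 0.8, -1.0]
gripper_width: 0.6
grasp_force: 0.0
```

```bash
python3 -c "
from h import *
show(); f=snap('wrist','wound',(230,90,410,300),3); pads(f)
u,v=np.meshgrid(np.arange(640),np.arange(400)); k=(f['range_z']>0).ravel(); u=u.ravel()[k];v=v.ravel()[k]; w=px2w(f,u,v)
b=(np.hypot(w[:,0]-.474,w[:,1]-.087)<.028)&(w[:,2]>.14)&(w[:,2]<.156)
print('boss',b.sum(),np.median(w[b],0),cv2.minAreaRect((w[b,:2]*1000).astype(np.float32)))
g=(np.hypot(w[:,0]-.474,w[:,1]-.087)<.095)&(w[:,2]>.158)&(w[:,2]<.185); print('grip top',g.sum(),np.median(w[g,2]),cv2.minEnclosingCircle((w[g,:2]*1000).astype(np.float32)))
j=(abs(w[:,2]-.056)<.003)&(w[:,0]>.5)&(w[:,0]<.6)&(w[:,1]>.05)&(w[:,1]<.12); print('jaw x',np.percentile(w[j,0],[1,50,99]))
"
```

```text
t 46.67 tcp [0.4856 0.087  0.3301] psi 1.572 w 0.6 gf 0.0 F [ 0.2  0.8 -1. ]
pad px [256 230  31  49] n 902 c 629.6 15.1 z 0.0564 size 79.6 43.2 yaw 0.1 end widths -/+ [0.041 0.015]
pad px [356 230  15  48] n 533 c 628.6 152.1 z 0.0563 size 78.6 21.3 yaw 2.9 end widths -/+ [0.017 0.012]
boss 776 [0.47272097 0.0877922  0.14737461] ((473.8661193847656, 87.49046325683594), (30.071138381958008, 29.956871032714844), 9.889985084533691)
grip top 592 0.17020237446026648 ((462.175048828125, 150.12786865234375), 13.777292251586914)
jaw x [0.50795595 0.55717629 0.57158724]
```

View pics/wound.png

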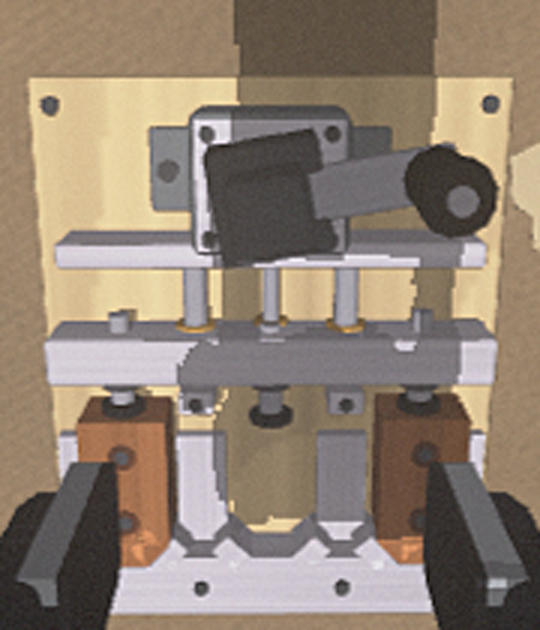

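```bash
python3 -c "
from h import *
p=.173
plan([(.4735,.087,.22,p,60),(.4735,.087,.1175,p,60,-2),(.4735,.087,.1175,p,0,-5)])
"
```

```text
60 0.003 0 0.023 -0.001 0.004 0.093; 60 0.006 0 0.045 0 0.004 0.186; 60 0.009 0.001 0.068 0 0.004 0.279; 60 0.011 0.001 0.091 0 0.004 0.372; 60 0.014 0.001 0.113 0 0.004 0.465
60 0.003 -0.002 0.023 0 -0.001 0.093; 60 0.005 -0.003 0.046 0 -0.001 0.186; 60 0.007 -0.005 0.069 0 -0.001 0.279; 60 0.009 -0.006 0.091 0 -0.001 0.372; 60 0.012 -0.008 0.114 0 -0.001 0.465
60 0 0 0.068 0 0 0; 60 0 0 0.137 0 0 0; 60 0 0 0.205 0 0 0; 60 0 0 0.205 0 0 0; 60 0 0 0.205 0 0 0
0 0 0 0 0 0 0; 0 0 0 0 0 0 0; 0 0 0 0 0 0 0; 0 0 0 0 0 0 0; 0 0 0 0 0 0 0
0 0 0 0 0 0 0; 0 0 0 0 0 0 0; 0 0 0 0 0 0 0; 0 0 0 0 0 0 0; 0 0 0 0 0 0 0
```

Emit:
{"api": "jog_arm", "payload": {"motion": "60 0.003 0 0.023 0 0.004 0.093; 60 0.006 0 0.045 0 0.004 0.186; 60 0.009 0.001 0.068 0 0.004 0.279; 60 0.011 0.001 0.091 0 0.004 0.372; 60 0.014 0.001 0.113 0 0.004 0.465"}}

```text
time: 47.35
tool_pos: [0.4783, 0.088, 0.2719]
tool_rot: [-0.003, 0.34, 0.94, -0.0]
contact_force: [0.3, -0.2, -0.2]
gripper_width: 0.602
grasp_force: 0.0
```

Emit:
{"api": "jog_arm", "payload": {"motion": "60 0.003 -0.002 0.023 0 -0.001 0.093; 60 0.005 -0.003 0.046 0 -0.001 0.186; 60 0.007 -0.005 0.069 0 -0.001 0.279; 60 0.009 -0.006 0.091 0 -0.001 0.372; 60 0.012 -0.008 0.114 0 -0.001 0.465"}}

```text
time: 47.98
tool_pos: [0.4707, 0.0889, 0.2151]
tool_rot: [-0.002, 0.641, 0.768, -0.002]
contact_force: [0.9, 0.4, -0.4]
gripper_width: 0.596
grasp_force: 0.0
```

Emit:
{"api": "jog_arm", "payload": {"motion": "60 0 0 0.068 0 0 0; 60 0 0 0.137 0 0 0; 60 0 0 0.205 0 0 0; 60 0 0 0.205 0 0 0; 60 0 0 0.205 0 0 0"}}

```text
time: 48.6
tool_pos: [0.4711, 0.0887, 0.1146]
tool_rot: [-0.002, 0.64, 0.769, -0.001]
contact_force: [0.2, -0.5, 1.5]
gripper_width: 0.597
grasp_force: 0.0
```

Emit:
{"api": "jog_arm", "payload": {"motion": "0 0 0 0 0 0 0; 0 0 0 0 0 0 0; 0 0 0 0 0 0 0; 0 0 0 0 0 0 0; 0 0 0 0 0 0 0"}}

```text
time: 49.22
tool_pos: [0.4718, 0.0888, 0.1155]
tool_rot: [-0.001, 0.64, 0.769, -0.001]
contact_force: [-1.9, 1.1, 5.1]
gripper_width: 0.351
grasp_force: 57.4
```

```bash
python3 -c "
from h import *
show(); print(state()['ft_torque'])
plan([(.4735,.087,.15,.173,0,5),(.4735,.087,.23,.173,0,5)])
"
```

```text
t 49.23 tcp [0.4718 0.0888 0.1155] psi 0.182 w 0.351 gf 57.4 F [-1.9  1.1  5.1]
[0.16870907 0.33419256 0.00337488]
0 -0.001 0.001 -0.014 -0.002 -0.001 0.001; 0 -0.002 0.001 -0.028 -0.002 -0.001 0.002; 0 -0.002 0.002 -0.041 -0.002 -0.001 0.004; 0 -0.003 0.002 -0.055 -0.002 -0.001 0.005; 0 -0.004 0.003 -0.069 -0.002 -0.001 0.006
0 0 0 -0.032 0 0 0; 0 0 0 -0.064 0 0 0; 0 0 0 -0.096 0 0 0; 0 0 0 -0.128 0 0 0; 0 0 0 -0.16 0 0 0
```

Emit:
{"api": "jog_arm", "payload": {"motion": "0 0 0 -0.014 0 0 0; 0 0 0 -0.028 0 0 0; 0 0 0 -0.041 0 0 0; 0 0 0 -0.055 0 0 0; 0 0 0 -0.069 0 0 0"}}

```text
time: 49.85
tool_pos: [0.4704, 0.0885, 0.1482]
tool_rot: [-0.003, 0.64, 0.768, -0.002]
contact_force: [1.2, -0.9, -4.3]
gripper_width: 0.355
grasp_force: 57.9
```

Emit:
{"api": "jog_arm", "payload": {"motion": "0 0 0 -0.032 0 0 0; 0 0 0 -0.064 0 0 0; 0 0 0 -0.096 0 0 0; 0 0 0 -0.128 0 0 0; 0 0 0 -0.16 0 0 0"}}

```text
time: 50.48
tool_pos: [0.4714, 0.0886, 0.2293]
tool_rot: [-0.002, 0.64, 0.768, -0.002]
contact_force: [0.2, -0.1, -4.1]
gripper_width: 0.349
grasp_force: 57.9
```

```bash
python3 -c "
from h import *
show(); f=snap('wrist','held3')
u,v=np.meshgrid(np.arange(640),np.arange(400)); k=(f['range_z']>0).ravel(); w=px2w(f,u.ravel()[k],v.ravel()[k])
g=(np.hypot(w[:,0]-.462,w[:,1]-.150)<.03)&(w[:,2]>.26)&(w[:,2]<.31); print('grip top',g.sum(),np.median(w[g],0),cv2.minEnclosingCircle((w[g,:2]*1000).astype(np.float32)))
plan([(.45,-.04,.24,.7,0),(.40,-.18,.24,1.3,0),(.3917,-.3135,.19,1.751,0,-3)],wmax=.14)
"
```

```text
t 50.48 tcp [0.4714 0.0886 0.2293] psi 0.182 w 0.349 gf 57.9 F [ 0.2 -0.1 -4.1]
grip top 6022 [0.45818007 0.15403309 0.28103402] ((458.2454528808594, 152.64553833007812), 13.917019844055176)
0 -0.061 -0.023 -0.004 -0.001 0 -0.086; 0 -0.122 -0.046 -0.008 -0.001 0 -0.173; 0 -0.184 -0.068 -0.012 -0.001 0 -0.259; 0 -0.245 -0.091 -0.016 -0.001 0 -0.345; 0 -0.296 -0.121 -0.016 -0.001 -0.001 -0.425
0 -0.024 -0.055 0 0 0.001 -0.08; 0 -0.048 -0.109 0 0 0.001 -0.16; 0 -0.071 -0.164 0 0 0.001 -0.24; 0 -0.095 -0.218 0 0 0.001 -0.32; 0 -0.137 -0.27 0.025 0 0.001 -0.395
0 -0.007 -0.067 0.025 0 0 -0.076; 0 -0.013 -0.133 0.05 0 0 -0.151; 0 -0.02 -0.2 0.075 0 0 -0.226; 0 -0.02 -0.2 0.075 0 0 -0.226; 0 -0.02 -0.2 0.075 0 0 -0.226
0 0 0 0 0 0 0; 0 0 0 0 0 0 0; 0 0 0 0 0 0 0; 0 0 0 0 0 0 0; 0 0 0 0 0 0 0
```

Emit:
{"api": "jog_arm", "payload": {"motion": "0 -0.061 -0.023 -0.004 0 0 -0.086; 0 -0.122 -0.046 -0.008 0 0 -0.173; 0 -0.184 -0.068 -0.012 0 0 -0.259; 0 -0.245 -0.091 -0.016 0 0 -0.345; 0 -0.296 -0.121 -0.016 -0.001 -0.001 -0.425"}}

```text
time: 51.15
tool_pos: [0.4385, -0.069, 0.2365]
tool_rot: [-0.001, 0.365, 0.931, -0.001]
contact_force: [0.3, 0.0, -4.0]
gripper_width: 0.349
grasp_force: 58.1
```

Emit:
{"api": "jog_arm", "payload": {"motion": "0 -0.024 -0.055 0 0 0.001 -0.08; 0 -0.048 -0.109 0 0 0.001 -0.16; 0 -0.071 -0.164 0 0 0.001 -0.24; 0 -0.095 -0.218 0 0 0.001 -0.32; 0 -0.137 -0.27 0.025 0 0.001 -0.395"}}

```text
time: 51.78
tool_pos: [0.3967, -0.2146, 0.2253]
tool_rot: [-0.001, 0.077, 0.997, -0.001]
contact_force: [-0.1, 0.2, -3.2]
gripper_width: 0.348
grasp_force: 58.0
```

Emit:
{"api": "jog_arm", "payload": {"motion": "0 -0.007 -0.067 0.025 0 0 -0.076; 0 -0.013 -0.133 0.05 0 0 -0.151; 0 -0.02 -0.2 0.075 0 0 -0.226; 0 -0.02 -0.2 0.075 0 0 -0.226; 0 -0.02 -0.2 0.075 0 0 -0.226"}}

```text
time: 52.4
tool_pos: [0.3904, -0.3133, 0.1865]
tool_rot: [-0.002, -0.09, 0.996, 0.001]
contact_force: [0.4, 1.0, -3.2]
gripper_width: 0.347
grasp_force: 58.5
```

```bash
python3 -c "
from h import *
show(); f=snap('wrist','held4')
u,v=np.meshgrid(np.arange(640),np.arange(400)); k=(f['range_z']>0).ravel(); w=px2w(f,u.ravel()[k],v.ravel()[k])
g=(np.hypot(w[:,0]-.328,w[:,1]+.325)<.03)&(w[:,2]>.22)&(w[:,2]<.27); print('grip top',g.sum(),np.median(w[g],0),cv2.minEnclosingCircle((w[g,:2]*1000).astype(np.float32)))
plan([(.3914,-.3138,.062,1.751,0,5),(.3914,-.3138,.049,1.751,0,5)])
"
```

```text
t 52.4 tcp [ 0.3904 -0.3133  0.1865] psi 1.75 w 0.347 gf 58.5 F [ 0.4  1.  -3.2]
grip top 6027 [ 0.32789142 -0.32706169  0.23839785] ((329.2709655761719, -327.2201843261719), 14.033565521240234)
0 0 0 0.05 0.001 -0.003 0; 0 -0.001 -0.001 0.1 0.001 -0.003 0; 0 -0.001 -0.001 0.15 0.001 -0.003 0; 0 -0.002 -0.001 0.2 0.001 -0.003 0; 0 -0.002 -0.002 0.25 0.001 -0.003 0
0 0 0 0.005 0 0 0; 0 0 0 0.01 0 0 0; 0 0 0 0.015 0 0 0; 0 0 0 0.02 0 0 0; 0 0 0 0.026 0 0 0
```

Emit:
{"api": "jog_arm", "payload": {"motion": "0 0 0 0.05 0 -0.003 0; 0 -0.001 -0.001 0.1 0 -0.003 0; 0 -0.001 -0.001 0.15 0 -0.003 0; 0 -0.001 -0.001 0.2 0 -0.003 0; 0 -0.001 -0.001 0.25 0 -0.003 0"}}

```text
time: 53.08
tool_pos: [0.3911, -0.3135, 0.0616]
tool_rot: [0.0, -0.09, 0.996, -0.0]
contact_force: [0.4, 1.0, -3.8]
gripper_width: 0.348
grasp_force: 58.5
```

Emit:
{"api": "jog_arm", "payload": {"motion": "0 0 0 0.005 0 0 0; 0 0 0 0.01 0 0 0; 0 0 0 0.015 0 0 0; 0 0 0 0.02 0 0 0; 0 0 0 0.024 0 0 0"}}

```text
time: 53.7
tool_pos: [0.3905, -0.3142, 0.0497]
tool_rot: [0.0, -0.09, 0.996, 0.0]
contact_force: [0.1, -1.3, -3.3]
gripper_width: 0.343
grasp_force: 58.5
```

```bash
python3 -c "
from h import *
show(); print(state()['ft_torque'])"
```

```text
t 53.7 tcp [ 0.3905 -0.3142  0.0497] psi 1.751 w 0.343 gf 58.5 F [ 0.1 -1.3 -3.3]
[ 0.00283507  0.00605142 -0.01932737]
```

No contact yet; down in small steps.

Emit:
{"api": "jog_arm", "payload": {"motion": "0 0 0 0.001 0 0 0; 0 0 0 0.002 0 0 0; 0 0 0 0.003 0 0 0; 0 0 0 0.004 0 0 0; 0 0 0 0.005 0 0 0"}}

```text
time: 54.32
tool_pos: [0.3904, -0.314, 0.0469]
tool_rot: [-0.0, -0.09, 0.996, 0.001]
contact_force: [-0.1, 0.2, -3.1]
gripper_width: 0.348
grasp_force: 58.5
```

Emit:
{"api": "jog_arm", "payload": {"motion": "0 0 0 0.001 0 0 0; 0 0 0 0.002 0 0 0; 0 0 0 0.003 0 0 0; 0 0 0 0.004 0 0 0; 0 0 0 0.004 0 0 0"}}

```text
time: 54.95
tool_pos: [0.3905, -0.3141, 0.0452]
tool_rot: [-0.0, -0.09, 0.996, 0.001]
contact_force: [-1.0, 0.6, -2.0]
gripper_width: 0.344
grasp_force: 58.7
```

Emit:
{"api": "jog_arm", "payload": {"motion": "0 0 0 0.001 0 0 0; 0 0 0 0.002 0 0 0; 0 0 0 0.003 0 0 0; 0 0 0 0.003 0 0 0; 0 0 0 0.003 0 0 0"}}

```text
time: 55.58
tool_pos: [0.391, -0.3145, 0.045]
tool_rot: [0.0, -0.09, 0.996, 0.0]
contact_force: [-0.7, 4.2, 6.9]
gripper_width: 0.349
grasp_force: 57.3
```

Emit:
{"api": "jog_arm", "payload": {"motion": "40 0 0 0 0 0 0; 50 0 0 0 0 0 0; 60 0 0 0 0 0 0; 60 0 0 0 0 0 0; 60 0 0 0 0 0 0"}}

```text
time: 56.2
tool_pos: [0.3903, -0.314, 0.0433]
tool_rot: [-0.0, -0.09, 0.996, 0.001]
contact_force: [0.2, 0.1, -0.2]
gripper_width: 0.598
grasp_force: 0.0
```

Emit:
{"api": "jog_arm", "payload": {"motion": "60 0 0 -0.05 0 0 0; 60 0 0 -0.12 0 0 0; 60 0 0 -0.22 0 0 0; 60 -0.05 0.06 -0.34 0 0 0; 60 -0.1 0.12 -0.46 0 0 0"}}

```text
time: 56.82
tool_pos: [0.424, -0.2542, 0.2599]
tool_rot: [-0.0, -0.089, 0.996, 0.0]
contact_force: [0.9, -0.5, 0.1]
gripper_width: 0.602
grasp_force: 0.0
```

```bash
python3 -c "
from h import *
show(); f=snap('wrist','end1')
u,v=np.meshgrid(np.arange(640),np.arange(400)); k=(f['range_z']>0).ravel(); w=px2w(f,u.ravel()[k],v.ravel()[k])
b=(abs(w[:,0]-.391)<.03)&(abs(w[:,1]+.314)<.03)&(w[:,2]>.066)&(w[:,2]<.09)
print('boss',b.sum(),np.median(w[b],0),cv2.minAreaRect((w[b,:2]*1000).astype(np.float32)))
g=(np.hypot(w[:,0]-.328,w[:,1]+.325)<.03)&(w[:,2]>.09)&(w[:,2]<.11)
print('grip',g.sum(),w[g].mean(0)); pads(f)
t=grab_frame('top'); pads(t)
for n in('roller','green_tape','spring_clamp','crank'): print(n,[(round(d['p'],2),np.round(d['at'],3).tolist()) for d in place_of('top',n)])
"
```

```text
t 56.83 tcp [ 0.424  -0.2542  0.2599] psi 1.75 w 0.602 gf 0.0 F [ 0.9 -0.5  0.1]
boss 844 [ 0.39567559 -0.31204219  0.07591078] ((396.2085266113281, -312.8291931152344), (29.699974060058594, 30.066984176635742), 10.384307861328125)
grip 735 [ 0.33374721 -0.32291978  0.09841158]
pad px [556 326  57  55] n 1597 c 608.9 156.1 z 0.0558 size 97.3 63.0 yaw 60.7 end widths -/+ [0.019 0.01 ]
pad px [259 135  16  27] n 352 c 621.7 161.7 z 0.0551 size 45.2 83.3 yaw -2.6 end widths -/+ [0.016 0.022]
pad px [307 134  15  27] n 345 c 624.0 14.6 z 0.055 size 43.4 82.2 yaw -0.2 end widths -/+ [0.04  0.028]
roller [(0.8, [0.344, -0.115, 0.002])]
green_tape [(0.56, [0.564, -0.417, 0.002])]
spring_clamp [(0.83, [0.652, 0.354, -0.003]), (0.47, [0.327, -0.327, 0.072])]
crank [(0.6, [0.392, -0.314, 0.007])]
```

View pics/end1.png

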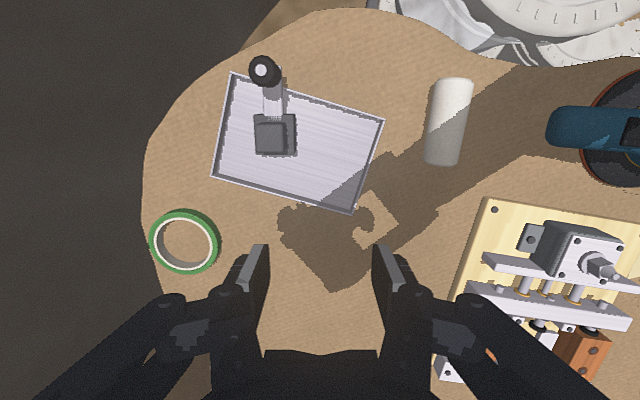

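```bash
python3 -c "
from h import *
f=np.load('end1.npz')
u,v=np.meshgrid(np.arange(640),np.arange(400)); k=(f['range_z']>0).ravel(); w=px2w(f,u.ravel()[k],v.ravel()[k])
j=(abs(w[:,2]-.056)<.003)&(w[:,0]>.53)&(w[:,0]<.6)&(w[:,1]>.05)&(w[:,1]<.12); print('jaw x',np.percentile(w[j,0],[1,50,99]))
print(job_done())"
```

```text
jaw x [0.54733111 0.55785286 0.57060508]
the job is handed in; nothing more can be done
None
```

The job is handed in at 57 s of the 210 s allowed. Both pads are clamped home against the stop in nests 1 and 3, with the plungers pressed in and the jaw about 0.2–0.4 rad from fully in. The crank is back in the tray on its hub, about 5 mm from where it stood. I found only two pads in the pictures.

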